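# Zero the counting scale and scoop the loose stock into its tub

## Robot

A 6-joint arm with a two-finger parallel gripper is mounted at the origin on the work surface. World frame = base frame: x ahead of the robot, y to its left, z up, the work surface at z = 0. Lengths are in m, angles in rad, forces in N, time in s.
With the tool pointing down it reaches from about 0.225 to 0.725 m from the base axis. Payload 3.1 kg.
Tool frame: the origin (TCP) lies on the centre line of the jaws, within the pads' length; the fingertips stand 19 mm ahead of it and the grasp point (between the pads) is the TCP; z points along the fingers, y is the line along which they close (so a half turn about z gives the same grasp; the last joint's range is limited). The gripper opens to 85 mm and grips with 20 to 120 N. Pads are 22 mm wide; open, the fingers measure 114 mm over their backs; the gripper's body (76 mm by 85 mm) begins 54 mm behind the grasp point. The pads swing forward as they close: fully open they stand 13 mm farther back than shut.
Start: joints at [-1.416, 0.048, 0.099, 1.622, 0, 1.443], TCP at [0.146, -0.504, 0.25] pointing down, gripper open.
Joint ranges: [-2.91, 2.91], [-0.99, 1.94], [-1.21, 1.42], [-2.12, 2.29], [-1.49, 1.47], [-3.14, 3.14]. Speed limits (rad/s): [2.79, 2.79, 3.14, 3.14, 3.14, 3.14].

## Interface

Orientations are given as [roll, pitch, yaw] about the fixed x, y, z axes, in that order (R = Rz(yaw) Ry(pitch) Rx(roll)).
In Python, from cell import robot, camera, workorder gives the robot as it stands.
- The arm moves only by the shell command python3 -m handwheel 'ROWS' [OPENING]. ROWS is JSON, a list of rows, each a list of 6 numbers: the shift along the tool's x, y, z in mm, then the turn, a rotation vector about the tool's x, y, z in degrees. In form: [[dx, dy, dz, rx, ry, rz], ...]. A call has 1 to 10 rows; each row shifts and turns the commanded pose from where the row before left it, along the tool's axes as they then stand; what a row does not reach is not made up. A row lasts 1/12 s, in which the tool goes at most 41.7 mm and 7.16 degrees, less where a joint would pass 70% of its speed; a pose out of reach is approached as far as the arm can. A call is refused whole if a number of a shift passes 41.7 or a number of a turn 7.16, either way. A call with a gripper value outside its range is refused whole. OPENING is the closure, from -1 (fully open) to 1 (shut), set as the call begins (- or left out, the last holds). The fingers move at their own pace and stop on an object; the grip force is fixed at half the most. Time passes only in rows, so rows that do not move let the fingers close. It gives the time, the measured TCP pose, the force, the opening and the grip force at its end, in the units of the state.
- robot.get_state(): the state, without advancing time (a new reading comes with each control period).
- camera(name): name is "scene" or "top" or "wrist"; returns a dict with "img" (420x560x3 uint8, red, green, blue), "depth" (420x560 float32, m along the optical axis (not along the pixel's ray), 0 where there is no reading), "camera_matrix" (3x3 intrinsics, pixels), "xyz" and "rotation" of the camera in the world; the wrist camera has in their place "mount" (4x4, takes a point from camera to tool coordinates, whose origin is the TCP and whose axes are the flange's). Camera axes: x right, y up, looking along -z (the intrinsics and any distortion apply to the point x, -y, -z); pixel columns grow to the right and rows downward; lengths in m; the calibration is good to about 2 mm. A picture is of the moment at which its call begins: read the wrist's pose just before it.
- workorder.job_done(): hands the job in; it is judged then, once.
The state is a dict: "clock": time; "joint_positions": joint angles; "joint_velocities": joint speeds; "tau": joint torques, N m; "ee_pos": TCP position; "ee_rot": TCP orientation; "ft_force": force on the tool from outside, world axes, zero at the start; "torque": the same for the moment, N m; "finger_gap": finger opening in m; "grasp_force": force on a finger pad.
Only numpy, scipy, OpenCV 4.12 (cv2) and the standard library are available. Lean on these libraries where they do the work, as an engineer would, in place of code of your own. Each camera call takes 0.05 s, during which the arm holds its last target. There are 200 camera calls.

## Task

Count the ceramic balls left in the stock bin by weight: stand the empty blue tub in the middle of the counting scale's platform, let go of it, and push the scale's small recessed zero button fully in with the stylus before anything goes into the tub. Then carry every ball over with the scoop (fingers must not touch the balls, and do not zero again once balls are in the tub), and finish with the tub still in the middle of the platform, the stylus lying flat on its mat and the scoop standing on its own mat. Leave the bucket, the spray can and the carton alone.

Things in the scene. Friction and masses are not known exactly. Their poses are not given: they have to be found in the camera images.
- scale: Grey bench counting scale, fixed, 200 (x) x 190 (y) x 65 mm high. Origin: centre of its underside. Its upright black front panel faces its own -x at x = -100 mm (towards the robot, more or less).
- platform (a point): Centre of the top of the scale's flat steel platform (176 x 180 mm), 65 mm above the table; axes as the scale's.
- zero (a joint): Zero button, a white round spring button (15.6 mm across) at the bottom of an 18 x 18 mm square recess in the scale's front panel, 8 mm behind the panel face. 0 = out, 0.004 = fully in (m); counts as pressed above 0.003; it moves level, along the scale's +x; the spring takes 1 N to start and 5 N when fully in.
- zero_face (a point): Centre of the outer face of the zero button, 32 mm above the table and 50 mm to the scale's +y; moves with the button; axes as the scale's (+x is into the scale).
- bin: Grey narrow open stock bin, fixed, inside 40 mm wide (its y), side walls 4 mm thick and 56 mm high, near wall (-x) 24 mm high. Origin: on the table, on its centre line. The floor is level, 6 mm above the table, from x = -62 to +85 mm, where the balls lie in a row; at the near end it ramps up, by 0.1 rad, from x = -62 to the near wall at x = -150 mm (floor 15 mm above the table there).
- bin_end (a point): Middle of the far end of the bin's floor, 6 mm above the table, at the foot of the far wall, which leans outwards by 0.3 rad from upright, up to 81 mm high at bin x = +109 mm; axes as the bin's.
- tub: Blue open tub, 150 (x) x 130 (y) x 65 mm high, walls and floor 4 mm, 0.18 kg. Origin: centre of its underside. On the middle of each long wall (y = +63 and -63 mm) stands an upright ear 40 mm long in x, 10 mm thick in y, its top 88 mm above the underside (23 mm above the rim); grip an ear across its thickness.
- stylus: Stylus lying flat: a square black handle 80 x 18 x 18 mm with a 7 mm thick steel rod out of its +x end, 50 mm long. Origin: centre of the handle's underside; x towards the tip. 40 g.
- stylus_tip (a point): Tip of the stylus rod, 90 mm ahead of the handle's centre, 9 mm above its underside.
- scoop: Aluminium scoop on its flat bottom: narrow pan 35 mm wide, inside 32 mm wide and 76 mm long, floor 1.5 mm thick, side walls 31 mm high, back wall 38 mm, open to +x. A flat wooden handle, 14 mm thick in y and 26 mm wide, rises from the back wall, leaning back (to -x) by 0.35 rad; its top is 100 mm above the bottom. Origin: under the pan's middle. 0.14 kg.
- scoop_grip (a point): Where to grip the scoop handle across its 14 mm thickness: scoop frame (-63, 0, 72) mm; axes as the scoop's.
- scoop_lip (a point): Middle of the scoop's front edge, at its bottom: scoop frame (46, 0, 0) mm.
- stylus_mat: Grey rubber mat, fixed, 170 x 85 x 3 mm, on which the stylus lies at the start. Origin: centre of its underside.
- scoop_mat: Grey rubber mat, fixed, 170 x 85 x 3 mm, on which the scoop stands at the start. Origin: centre of its underside.
- ball0: Smooth glazed white ceramic ball (slippery, friction 0.2), 28 mm across, 23 g; origin at its centre. It may be absent: two to five balls are in the bin.
- ball1: Smooth glazed white ceramic ball (slippery, friction 0.2), 28 mm across, 23 g; origin at its centre. It may be absent: two to five balls are in the bin.
- ball2: Smooth glazed white ceramic ball (slippery, friction 0.2), 28 mm across, 23 g; origin at its centre. It may be absent: two to five balls are in the bin.
- ball3: Smooth glazed white ceramic ball (slippery, friction 0.2), 28 mm across, 23 g; origin at its centre. It may be absent: two to five balls are in the bin.
- ball4: Smooth glazed white ceramic ball (slippery, friction 0.2), 28 mm across, 23 g; origin at its centre. It may be absent: two to five balls are in the bin.
- bucket: Bystander: white lidded bucket, 120 mm across, 112 mm high. Origin: centre of its underside.
- spray: Bystander: can, 56 mm across, 160 mm high. Origin: centre of its underside.
- carton: Bystander: cardboard box 80 x 90 x 60 mm. Origin: centre of its underside.
Mind the look-alikes: they are no part of the job. Of the things like the tub, leave any that is green or yellow; of the rest the larger one is meant.

How it is judged:
On the way, in this order (a step that is already met when the one before it is completed fails the run):
1. the empty tub stands on the middle of the scale's platform, let go (horizontal distance between tub and platform below 0.03 m and z of tub in the frame of platform between -0.006 and 0.008 m and angle between tub's own z axis and vertical below 0.1 rad and not (x of ball0 in the frame of tub between -0.073 and 0.073 m and y of ball0 in the frame of tub between -0.063 and 0.063 m and z of ball0 in the frame of tub between 0 and 0.065 m) and not (x of ball1 in the frame of tub between -0.073 and 0.073 m and y of ball1 in the frame of tub between -0.063 and 0.063 m and z of ball1 in the frame of tub between 0 and 0.065 m) and not (x of ball2 in the frame of tub between -0.073 and 0.073 m and y of ball2 in the frame of tub between -0.063 and 0.063 m and z of ball2 in the frame of tub between 0 and 0.065 m) and not (x of ball3 in the frame of tub between -0.073 and 0.073 m and y of ball3 in the frame of tub between -0.063 and 0.063 m and z of ball3 in the frame of tub between 0 and 0.065 m) and not (x of ball4 in the frame of tub between -0.073 and 0.073 m and y of ball4 in the frame of tub between -0.063 and 0.063 m and z of ball4 in the frame of tub between 0 and 0.065 m) and contact force between the fingers and tub below 0.1 N and linear speed of tub below 0.02 m/s), for 0.2 s.
2. the zero button is pushed fully in with the stylus, the empty tub on the scale (value of joint zero above 0.003 m and contact force between stylus and zero above 0.5 N and horizontal distance between tub and platform below 0.03 m and z of tub in the frame of platform between -0.006 and 0.008 m and angle between tub's own z axis and vertical below 0.1 rad and not (x of ball0 in the frame of tub between -0.073 and 0.073 m and y of ball0 in the frame of tub between -0.063 and 0.063 m and z of ball0 in the frame of tub between 0 and 0.065 m) and not (x of ball1 in the frame of tub between -0.073 and 0.073 m and y of ball1 in the frame of tub between -0.063 and 0.063 m and z of ball1 in the frame of tub between 0 and 0.065 m) and not (x of ball2 in the frame of tub between -0.073 and 0.073 m and y of ball2 in the frame of tub between -0.063 and 0.063 m and z of ball2 in the frame of tub between 0 and 0.065 m) and not (x of ball3 in the frame of tub between -0.073 and 0.073 m and y of ball3 in the frame of tub between -0.063 and 0.063 m and z of ball3 in the frame of tub between 0 and 0.065 m) and not (x of ball4 in the frame of tub between -0.073 and 0.073 m and y of ball4 in the frame of tub between -0.063 and 0.063 m and z of ball4 in the frame of tub between 0 and 0.065 m)), for 0.1 s.
3. a ball is carried in the scoop, above the bin (((x of ball0 in the frame of scoop between -0.036 and 0.046 m and y of ball0 in the frame of scoop between -0.02 and 0.02 m and z of ball0 in the frame of scoop between 0.005 and 0.05 m and height (world z) of ball0 above 0.09 m) or (x of ball1 in the frame of scoop between -0.036 and 0.046 m and y of ball1 in the frame of scoop between -0.02 and 0.02 m and z of ball1 in the frame of scoop between 0.005 and 0.05 m and height (world z) of ball1 above 0.09 m) or (x of ball2 in the frame of scoop between -0.036 and 0.046 m and y of ball2 in the frame of scoop between -0.02 and 0.02 m and z of ball2 in the frame of scoop between 0.005 and 0.05 m and height (world z) of ball2 above 0.09 m) or (x of ball3 in the frame of scoop between -0.036 and 0.046 m and y of ball3 in the frame of scoop between -0.02 and 0.02 m and z of ball3 in the frame of scoop between 0.005 and 0.05 m and height (world z) of ball3 above 0.09 m) or (x of ball4 in the frame of scoop between -0.036 and 0.046 m and y of ball4 in the frame of scoop between -0.02 and 0.02 m and z of ball4 in the frame of scoop between 0.005 and 0.05 m and height (world z) of ball4 above 0.09 m))), for 0.1 s.
At the end, for the whole second after the job is handed in: Every ball present lies in the tub (below its rim), the tub stands upright on the platform with its centre within 30 mm of the platform's centre, the stylus lies flat on its mat and the scoop stands on its mat (their origins over the mat), all at rest and let go (x of ball0 in the frame of tub between -0.073 and 0.073 m and y of ball0 in the frame of tub between -0.063 and 0.063 m and z of ball0 in the frame of tub between 0 and 0.065 m and x of ball1 in the frame of tub between -0.073 and 0.073 m and y of ball1 in the frame of tub between -0.063 and 0.063 m and z of ball1 in the frame of tub between 0 and 0.065 m and x of ball2 in the frame of tub between -0.073 and 0.073 m and y of ball2 in the frame of tub between -0.063 and 0.063 m and z of ball2 in the frame of tub between 0 and 0.065 m and x of ball3 in the frame of tub between -0.073 and 0.073 m and y of ball3 in the frame of tub between -0.063 and 0.063 m and z of ball3 in the frame of tub between 0 and 0.065 m and x of ball4 in the frame of tub between -0.073 and 0.073 m and y of ball4 in the frame of tub between -0.063 and 0.063 m and z of ball4 in the frame of tub between 0 and 0.065 m and horizontal distance between tub and platform below 0.03 m and z of tub in the frame of platform between -0.006 and 0.008 m and angle between tub's own z axis and vertical below 0.1 rad and linear speed of tub below 0.02 m/s and x of stylus in the frame of stylus_mat between -0.085 and 0.085 m and y of stylus in the frame of stylus_mat between -0.0425 and 0.0425 m and z of stylus in the frame of stylus_mat below 0.01 m and angle between each of stylus, scoop's own z axis and vertical below 0.15 rad and linear speed of each of stylus, scoop below 0.03 m/s and x of scoop in the frame of scoop_mat between -0.085 and 0.085 m and y of scoop in the frame of scoop_mat between -0.0425 and 0.0425 m and z of scoop in the frame of scoop_mat below 0.01 m); the robot touches nothing.
It fails at once if the fingers touch a ball (contact force between the fingers and ball0 above 0.5 N or contact force between the fingers and ball1 above 0.5 N or contact force between the fingers and ball2 above 0.5 N or contact force between the fingers and ball3 above 0.5 N or contact force between the fingers and ball4 above 0.5 N).
It fails at once if the button is pressed by the robot itself (contact force between the arm and zero above 0.5 N).
It fails at once if the scale is zeroed with balls in the tub (value of joint zero above 0.003 m and ((x of ball0 in the frame of tub between -0.073 and 0.073 m and y of ball0 in the frame of tub between -0.063 and 0.063 m and z of ball0 in the frame of tub between 0 and 0.065 m) or (x of ball1 in the frame of tub between -0.073 and 0.073 m and y of ball1 in the frame of tub between -0.063 and 0.063 m and z of ball1 in the frame of tub between 0 and 0.065 m) or (x of ball2 in the frame of tub between -0.073 and 0.073 m and y of ball2 in the frame of tub between -0.063 and 0.063 m and z of ball2 in the frame of tub between 0 and 0.065 m) or (x of ball3 in the frame of tub between -0.073 and 0.073 m and y of ball3 in the frame of tub between -0.063 and 0.063 m and z of ball3 in the frame of tub between 0 and 0.065 m) or (x of ball4 in the frame of tub between -0.073 and 0.073 m and y of ball4 in the frame of tub between -0.063 and 0.063 m and z of ball4 in the frame of tub between 0 and 0.065 m))).
It fails at once if a bystander is disturbed (distance of any of bucket, spray, carton from where it was at the start of the episode above 0.03 m).
Of ball0, ball1, ball2, ball3, ball4 only 2 to 5 are there at a start; the rules pass over those that are not, and their reading is None.
At some moment in a run one of tub, stylus may be knocked a few centimetres aside while the robot is not near it.
It also fails if it takes over 210 s, if anything falls off the work surface, if the arm or the gripper's body presses on something with over 40 N, if the wrist force passes 120 N, or if a joint passes its speed limit or range.

## Working session

There is one attempt and no reset: what is moved stays moved. The work goes in short steps, Python scripts to look and compute and a shell command to move; the robot and the scene stay as the last step left them, time stands still between calls to the robot, and variables do not carry over. Pictures are saved under pics/ and viewed, at most 14 in all, crops included, and the job is handed in when it is done.

```bash
ls; mkdir -p pics; python3 - <<'E'
from cell import robot,camera
import cv2,numpy as np
s=robot.get_state();print({k:np.round(v,3).tolist() for k,v in s.items()})
for n in("scene","top"):
    c=camera(n);np.savez(f"{n}0.npz",**c);cv2.imwrite(f"pics/{n}0.png",c["img"][:,:,::-1]);print(n,c["camera_matrix"],c["xyz"],c["rotation"],[k for k in c])
E
```

```text
pics
{'clock': 0.0, 'joint_positions': [-1.416, 0.049, 0.098, 1.622, -0.0, 1.443], 'joint_velocities': [-0.001, -0.0, -0.001, 0.002, 0.001, -0.0], 'tau': [0.0, -33.878, 32.002, 0.02, -0.0, 0.0], 'ee_pos': [0.146, -0.504, 0.249], 'ee_rot': [-3.139, -0.0, 0.283], 'ft_force': [0.504, -0.11, 0.196], 'torque': [-0.004, 0.005, 0.021], 'grasp_force': 0.0, 'finger_gap': 0.085}
scene [[517.67778952   0.         282.83173962]
 [  0.         517.67778952 209.06246475]
 [  0.           0.           1.        ]] [ 1.21698633 -0.80778151  1.01819444] [ 0.88067679 -0.0084699   0.69560893] ['img', 'depth', 'camera_matrix', 'xyz', 'rotation']
top [[426.27334535   0.         275.49225695]
 [  0.         426.27334535 209.91046323]
 [  0.           0.           1.        ]] [0.35852332 0.09617213 1.51814608] [ 0.10111568 -0.01675509 -1.54177682] ['img', 'depth', 'camera_matrix', 'xyz', 'rotation']
```

View pics/top0.png

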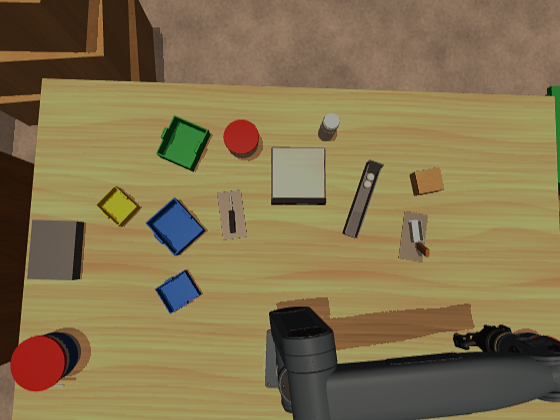

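View pics/scene0.png

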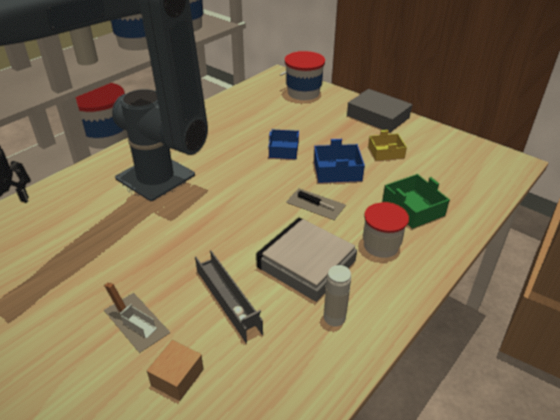

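```bash
cat > h.py <<'E'
import numpy as np,cv2
from scipy.spatial.transform import Rotation as R
from cell import robot,camera
def rpy(v): return R.from_euler('xyz',v).as_matrix()
def tool():
    s=robot.get_state(); return rpy(s['ee_rot']),np.array(s['ee_pos'])
def pose(c,t=None):
    if 'mount' in c:
        Rt,p=t; M=np.array(c['mount']); return Rt@M[:3,:3],Rt@M[:3,3]+p
    return rpy(c['rotation']),np.array(c['xyz'])
def dirs(c,uv):
    K=c['camera_matrix'];uv=np.atleast_2d(uv).astype(float)
    return np.c_[(uv[:,0]-K[0,2])/K[0,0],-(uv[:,1]-K[1,2])/K[1,1],-np.ones(len(uv))]
def plane(c,uv,z,t=None):
    Rm,p=pose(c,t);d=dirs(c,uv)@Rm.T
    return p+d*((z-p[2])/d[:,2])[:,None]
def cloud(c,t=None):
    h,w=c['depth'].shape;u,v=np.meshgrid(np.arange(w),np.arange(h))
    Rm,p=pose(c,t);P=dirs(c,np.c_[u.ravel(),v.ravel()])*c['depth'].ravel()[:,None]@Rm.T+p
    P[c['depth'].ravel()==0]=np.nan
    return P.reshape(h,w,3)
def rect(P):
    (cx,cy),(a,b),_=r=cv2.minAreaRect((np.asarray(P)[:,:2]*1000).astype(np.float32))
    B=cv2.boxPoints(r);e=[B[1]-B[0],B[2]-B[1]];e=max(e,key=np.linalg.norm)
    return np.round([cx,cy,max(a,b),min(a,b),np.degrees(np.arctan2(e[1],e[0]))],1)
def delta(pos,rot_or_R):
    """rows needed from present tool pose to target: shift in tool axes mm, rotvec deg"""
    Rt,p=tool();Rg=rot_or_R if np.ndim(rot_or_R)==2 else rpy(rot_or_R)
    return np.round(Rt.T@(np.array(pos)-p)*1000,1),np.round(np.degrees(R.from_matrix(Rt.T@Rg).as_rotvec()),1)
E
python3 - <<'E'
from h import *
c=dict(np.load('top0.npz'));P=cloud(c);im=c['img'];hsv=cv2.cvtColor(im,cv2.COLOR_RGB2HSV)
def box(n,u0,u1,v0,v1,lo,hi,ex=None):
    p=P[v0:v1,u0:u1];m=(p[...,2]>lo)&(p[...,2]<hi)
    if ex is not None:m&=ex[v0:v1,u0:u1]
    print(n,rect(p[m]),m.sum(),np.round(np.median(p[m],0),4))
H,S,V=[hsv[...,i].astype(int) for i in range(3)]
blue=(H>100)&(H<130)&(S>120)
box('tub all',135,215,190,265,.05,.12,blue)
box('tub rim',135,215,190,265,.055,.072,blue)
box('ears',135,215,190,265,.078,.1,blue)
box('scale top',260,335,140,212,.055,.075)
box('bin',338,390,152,245,.02,.1)
box('bin far',338,390,152,245,.066,.1)
box('balls',355,385,155,200,.0,.05,(V>150)&(S<60))
box('scoopmat',392,435,205,268,.002,.006)
box('stylmat',212,252,185,245,.002,.006)
box('stylmat grey',212,252,185,245,-.01,.01,(S<60))
box('scoopmat grey',392,435,205,268,-.01,.01,(S<60))
box('stylus',212,252,185,245,.01,.04)
box('scoop',392,440,205,268,.012,.12)
box('handle',392,440,205,268,.06,.12)
box('bucket',215,265,110,165,.1,.13);box('spray',315,345,105,145,.14,.18);box('carton',405,450,160,200,.05,.07)
for n,x in(('sc',(260,335,140,230)),('tub',(135,215,190,265))):
    pass
cv2.imwrite('pics/z.png',cv2.resize(im[130:280,140:440,::-1],None,fx=2.6,fy=2.6,interpolation=cv2.INTER_CUBIC))
E
```

```text
tub all [442.4 419.6 148.4 134.9  43.9] 288 [0.4258 0.4156 0.0646]
tub rim [441.8 419.5 148.  130.7  44.4] 178 [0.4268 0.4118 0.0631]
ears [443.  420.2 134.9  38.4 -46. ] 72 [0.4714 0.3892 0.0872]
scale top [633.7   2.1 194.8 187.1   1.9] 2841 [0.6317 0.0012 0.0643]
bin [ 561.4 -227.7  275.    50.1  -18.1] 662 [ 0.6085 -0.2425  0.0457]
bin far [ 679.5 -265.8   46.9   12.2   73.2] 53 [ 0.679  -0.2671  0.0763]
balls [ 628.5 -252.4   46.6   21.5  -28.9] 52 [ 0.6331 -0.2523  0.032 ]
scoopmat [ 4.355e+02 -4.186e+02  2.249e+02  1.528e+02  1.000e-01] 770 [ 0.4354 -0.4107  0.0037]
stylmat [492.4 231.8 211.5 139.6   2. ] 634 [0.4894 0.2253 0.0035]
stylmat grey [492.2 231.  162.9  82.5   9.7] 24 [0.4543 0.2041 0.0031]
scoopmat grey [ 424.1 -437.8  145.5   55.8    9.1] 151 [ 0.4559 -0.4276  0.0047]
stylus [491.7 233.5 177.   56.2  -0.9] 159 [0.4777 0.2316 0.0185]
scoop [ 425.9 -424.6  128.6   54.3   -2.7] 233 [ 0.4154 -0.4247  0.0366]
handle [ 386.2 -427.3   39.    13.4    8.5] 76 [ 0.3842 -0.4253  0.0895]
bucket [749.6 200.6 119.3 115.2   2.3] 975 [0.7488 0.2013 0.1113]
spray [ 7.975e+02 -9.690e+01  5.280e+01  5.150e+01  2.000e-01] 234 [ 0.7956 -0.0958  0.1583]
carton [ 629.9 -455.3   92.2   81.1  -77.9] 603 [ 0.6285 -0.4543  0.06  ]
```

View pics/z.png

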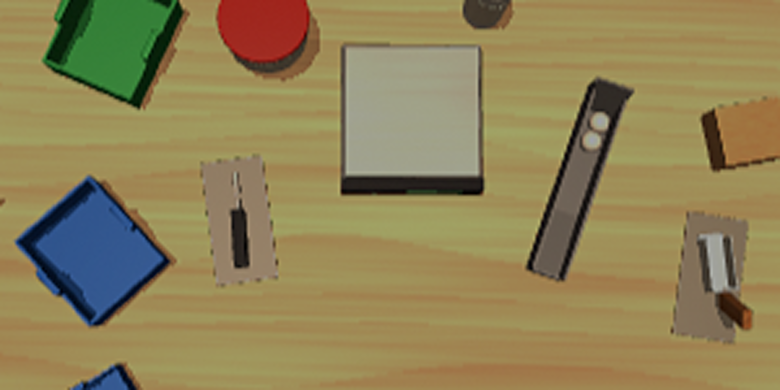

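The top view shows the scale at px (298,175), and the bin at (363,198) with two balls at (369,170) and (366,183). The tub meant is the larger blue one at (176,226). The stylus is at (232,213) and the scoop at (416,237). I'll start with the tub, turning first and then travelling.

```bash
python3 -m handwheel '[[0,0,0,0,0,7],[0,0,0,0,0,7],[0,0,0,0,0,7],[0,0,0,0,0,7],[0,0,0,0,0,7],[0,0,0,0,0,7],[0,0,0,0,0,7],[0,0,0,0,0,7],[0,0,0,0,0,7],[0,0,0,0,0,7]]' -1
python3 -m handwheel '[[0,0,0,0,0,7],[0,0,0,0,0,7],[0,0,0,0,0,7],[0,0,0,0,0,7],[0,0,0,0,0,7],[0,0,0,0,0,7],[0,0,0,0,0,7],[0,0,0,0,0,7],[0,0,0,0,0,7],[0,0,0,0,0,7]]'
python3 -m handwheel '[[0,0,0,0,0,7],[0,0,0,0,0,5],[-35,16,0,0,0,0],[-35,16,0,0,0,0],[-35,16,0,0,0,0],[-35,16,0,0,0,0],[-35,16,0,0,0,0],[-35,16,0,0,0,0],[-35,16,0,0,0,0],[-35,16,0,0,0,0]]'
python3 -m handwheel '[[-35,16,0,0,0,0],[-35,16,0,0,0,0],[-35,16,0,0,0,0],[-35,16,0,0,0,0],[-35,16,0,0,0,0],[-35,16,0,0,0,0],[-35,16,0,0,0,0],[-35,16,0,0,0,0],[-35,16,0,0,0,0],[-35,16,0,0,0,0]]'
python3 -m handwheel '[[-35,16,0,0,0,0],[-35,16,0,0,0,0],[-35,16,0,0,0,0],[-35,16,0,0,0,0],[-35,16,0,0,0,0],[-35,16,0,0,0,0],[0,0,0,0,0,0]]'
python3 - <<'E'
from h import *
t=tool();c=camera('wrist');np.savez('w1.npz',**c);cv2.imwrite('pics/w1.png',c['img'][:,:,::-1]);print(c['mount'],c['camera_matrix'])
P=cloud(c,t);hsv=cv2.cvtColor(c['img'],cv2.COLOR_RGB2HSV);m=(hsv[...,0]>100)&(hsv[...,0]<130)&(hsv[...,1]>120)
c2=camera('top');Q=cloud(c2);h2=cv2.cvtColor(c2['img'],cv2.COLOR_RGB2HSV);m2=(h2[...,0]>100)&(h2[...,0]<130)&(h2[...,1]>120)
def near(P,m,lo,hi):
    s=m&(P[...,2]>lo)&(P[...,2]<hi)&(abs(P[...,0]-.443)<.12)&(abs(P[...,1]-.42)<.12);return P[s]
for P_,m_ in((P,m),(Q,m2)):
    for lo,hi in((.055,.072),(.08,.095)):
        p=near(P_,m_,lo,hi);print(len(p),rect(p) if len(p)>5 else '')
print(np.round(robot.get_state()['joint_positions'],2))
print(delta([.4864,.3753,.25],[np.pi,0,np.radians(-136)]))
E
```

```text
clock: 0.93
ee_pos: [0.1464, -0.5038, 0.2496]
ee_rot: [-3.141, 0.001, -0.945]
ft_force: [0.3, -0.5, 0.3]
finger_gap: 0.0851
grasp_force: 0.0
clock: 1.77
ee_pos: [-0.0443, -0.481, 0.2497]
ee_rot: [-2.99, 0.053, -1.895]
ft_force: [-0.3, 0.0, -0.4]
finger_gap: 0.0855
grasp_force: 0.0
clock: 2.6
ee_pos: [-0.0791, -0.1505, 0.25]
ee_rot: [-2.957, 0.085, -2.024]
ft_force: [-1.6, 0.8, 0.9]
finger_gap: 0.0853
grasp_force: 0.0
clock: 3.43
ee_pos: [-0.0258, -0.0264, 0.2874]
ee_rot: [-3.079, 0.254, -2.007]
ft_force: [-0.3, 0.1, -0.7]
finger_gap: 0.0854
grasp_force: 0.0
clock: 4.02
ee_pos: [-0.0266, 0.016, 0.3214]
ee_rot: [3.105, 0.358, -2.005]
ft_force: [-0.8, -0.7, -0.4]
finger_gap: 0.0856
grasp_force: 0.0
[[-6.26149987e-04  9.46669442e-01  3.22205797e-01  8.26666579e-02]
 [ 9.99999325e-01  2.77392006e-04  1.12831933e-03  1.78507579e-04]
 [ 9.78768120e-04  3.22206286e-01 -9.46668977e-01 -1.23807061e-01]
 [ 0.00000000e+00  0.00000000e+00  0.00000000e+00  1.00000000e+00]] [[355.89173467   0.         283.97318287]
 [  0.         355.89173467 205.55481681]
 [  0.           0.           1.        ]]
180 [388.7 453.3 129.4  30.4  57.3]
53 [393.4 460.4  32.6   9.2  44.6]
176 [442.1 419.9 149.2 129.7  44.1]
70 [443.3 420.5 134.8  38.4 -45.9]
[-2.91 -0.99 -0.46  2.29 -0.3   2.26]
(array([-483.1, -322.6,  244.8]), array([ 5.7, 19.9, 21.3]))
```

View pics/w1.png

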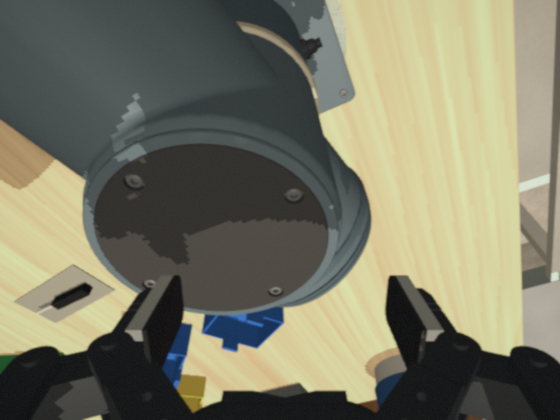

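The turn hit the last joint's range and the base swung round behind. The tub in the top view hasn't moved: rim centre still (442,420). I'll back the tool out radially, then swing round the front.

```bash
python3 - <<'E'
from h import *
print(delta([-.37,-.088,.32],[np.pi,0,-2.03]))
E
```

```text
(array([223.7, 271. , -73. ]), array([ 2.2, 20.4,  1.8]))
```

```bash
python3 -m handwheel '[[22,27,-7,0,0,0],[22,27,-7,0,0,0],[22,27,-7,0,0,0],[22,27,-7,0,0,0],[22,27,-7,0,0,0],[22,27,-7,0,0,0],[22,27,-7,0,0,0],[22,27,-7,0,0,0],[22,27,-7,0,0,0],[22,27,-7,0,0,0]]'
python3 -m handwheel '[[0,0,0,0,5,0],[0,0,0,0,5,0],[0,0,0,0,5,0],[0,0,0,0,5,0],[0,0,0,0,0,0]]'
python3 - <<'E'
from h import *
print(delta([-.37,-.088,.32],[np.pi,0,-2.03]),np.round(robot.get_state()['joint_positions'],2))
E
```

```text
clock: 4.95
ee_pos: [-0.3688, -0.0847, 0.3177]
ee_rot: [3.108, 0.358, -2.004]
ft_force: [1.0, 0.6, 0.6]
finger_gap: 0.0852
grasp_force: 0.0
clock: 5.37
ee_pos: [-0.3552, -0.1322, 0.3191]
ee_rot: [3.084, 0.037, -1.992]
ft_force: [-0.4, 0.0, 0.3]
finger_gap: 0.0852
grasp_force: 0.0
(array([-34.4,  31.5,   2.2]), array([3.3, 2.1, 2.3])) [-2.91 -0.31 -0.09  1.77 -0.06  2.22]
```

```bash
python3 -m handwheel '[[0,0,0,3,2,0],[0,0,0,0,0,-7],[0,0,0,0,0,-7],[0,0,0,0,0,-7],[0,0,0,0,0,-7],[0,0,0,0,0,-7],[0,0,0,0,0,-7],[0,0,0,0,0,-7],[0,0,0,0,0,-7],[0,0,0,0,0,-7]]'
python3 -m handwheel '[[0,0,0,0,0,-7],[0,0,0,0,0,-7],[0,0,0,0,0,-7],[0,0,0,0,0,-7],[0,0,0,0,0,-7],[0,0,0,0,0,-7],[0,0,0,0,0,-7],[0,0,0,0,0,-7],[0,0,0,0,0,-7],[0,0,0,0,0,-7]]'
python3 - <<'E'
from h import *
t=tool();print(t,np.round(robot.get_state()['joint_positions'],2))
E
```

```text
clock: 6.2
ee_pos: [-0.3531, -0.1448, 0.318]
ee_rot: [-3.131, 0.017, -0.886]
ft_force: [-0.2, -0.6, -0.0]
finger_gap: 0.0852
grasp_force: 0.0
clock: 7.03
ee_pos: [-0.3531, -0.1448, 0.318]
ee_rot: [-3.122, -0.004, 0.336]
ft_force: [-0.3, 0.6, -0.3]
finger_gap: 0.0853
grasp_force: 0.0
(array([[ 0.94411393,  0.32960401, -0.00317477],
       [ 0.32960008, -0.94391106,  0.01989221],
       [ 0.00355985, -0.01982692, -0.99979709]]), array([-0.35305002, -0.14484705,  0.31799174])) [-2.91 -0.29 -0.07  1.79 -0.02 -0.11]
```

```bash
python3 -m handwheel '[[0,39,0,0,0,-6],[0,39,0,0,0,-6],[0,39,0,0,0,-6],[0,39,0,0,0,-6],[0,39,0,0,0,-6]]'
python3 - <<'E'
from h import *
t=tool();print(t,np.round(robot.get_state()['joint_positions'],2))
E
```

```text
clock: 7.45
ee_pos: [-0.2534, -0.3118, 0.3142]
ee_rot: [-3.125, -0.012, 0.858]
ft_force: [0.1, -0.5, -0.2]
finger_gap: 0.0856
grasp_force: 0.0
(array([[ 0.65416918,  0.75633423, -0.00460655],
       [ 0.75624565, -0.65396798,  0.02045455],
       [ 0.01245794, -0.01686442, -0.99978017]]), array([-0.25344209, -0.31180899,  0.31416306])) [-2.41 -0.23 -0.03  1.78 -0.02 -0.12]
```

```bash
python3 -m handwheel '[[0,40,0,-1,0,-6],[0,40,0,0,0,-6],[0,40,0,0,0,-6],[0,40,0,0,0,-6],[0,40,0,0,0,-6],[0,40,0,0,0,-6],[0,40,0,0,0,-6],[0,40,0,0,0,-6],[0,40,0,0,0,-6]]'
python3 -m handwheel '[[0,40,0,0,0,-6],[0,40,0,0,0,-6],[0,40,0,0,0,-6],[0,40,0,0,0,-6],[0,40,0,0,0,-6],[0,40,0,0,0,-6],[0,40,0,0,0,-6],[0,40,0,0,0,-6],[0,40,0,0,0,-6]]'
python3 -m handwheel '[[0,40,0,0,0,-6],[0,40,0,0,0,-6],[0,40,0,0,0,-6],[0,40,0,0,0,-6],[0,40,0,0,0,-6],[0,40,0,0,0,-6],[0,40,0,0,0,-6],[0,40,0,0,0,-6],[0,40,0,0,0,-6],[0,0,0,0,0,0]]'
python3 - <<'E'
from h import *
t=tool();print(t,np.round(robot.get_state()['joint_positions'],2))
print(delta([.4864,.3753,.20],[np.pi,0,np.radians(-136)]))
E
```

```text
clock: 8.2
ee_pos: [0.0791, -0.4129, 0.3155]
ee_rot: [3.133, -0.008, 1.801]
ft_force: [-0.3, -0.4, -0.2]
finger_gap: 0.0857
grasp_force: 0.0
clock: 8.95
ee_pos: [0.356, -0.2033, 0.3194]
ee_rot: [3.133, 0.003, 2.744]
ft_force: [1.0, 0.1, -0.3]
finger_gap: 0.0859
grasp_force: 0.0
clock: 9.78
ee_pos: [0.3463, 0.1478, 0.3227]
ee_rot: [3.137, 0.009, -2.588]
ft_force: [-0.2, -0.7, 0.7]
finger_gap: 0.0855
grasp_force: 0.0
(array([[-0.85083765, -0.52540195,  0.00530022],
       [-0.52534822,  0.85084059,  0.00891833],
       [-0.00919535,  0.00480359, -0.99994618]]), array([0.34634301, 0.14776636, 0.32267473])) [ 0.22 -0.31 -0.07  1.8   0.01 -0.33]
(array([-237.6,  119.4,  125.4]), array([  0.2,   0.6, -12.3]))
```

```bash
python3 -m handwheel '[[-24,12,11,0,0,0],[-24,12,11,0,0,0],[-24,12,11,0,0,0],[-24,12,11,0,0,0],[-24,12,11,0,0,0],[-24,12,11,0,0,0],[-24,12,11,0,0,0],[-24,12,11,0,0,0],[-24,12,11,0,0,0],[-22,12,11,0,0,0]]'
python3 -m handwheel '[[0,0,0,0,0.6,-6],[0,0,0,0,0,-6],[0,0,0,0,0,0]]'
python3 - <<'E'
from h import *
t=tool();c=camera('wrist');cv2.imwrite('pics/w2.png',c['img'][:,:,::-1])
P=cloud(c,t);hsv=cv2.cvtColor(c['img'],cv2.COLOR_RGB2HSV);m=(hsv[...,0]>100)&(hsv[...,0]<130)&(hsv[...,1]>120)
s=m&(P[...,2]>.08)&(P[...,2]<.095)&(np.hypot(P[...,0]-.486,P[...,1]-.375)<.05);print(s.sum(),rect(P[s]) if s.sum()>5 else'')
c2=camera('top');Q=cloud(c2);h2=cv2.cvtColor(c2['img'],cv2.COLOR_RGB2HSV);m2=(h2[...,0]>100)&(h2[...,0]<130)&(h2[...,1]>120)
s=m2&(Q[...,2]>.08)&(Q[...,2]<.095)&(np.hypot(Q[...,0]-.443,Q[...,1]-.42)<.15);print(s.sum(),rect(Q[s]))
print(delta([.4864,.3753,.078],[np.pi,0,np.radians(-136)]))
E
```

```text
clock: 10.62
ee_pos: [0.4942, 0.3686, 0.2135]
ee_rot: [-3.142, 0.008, -2.603]
ft_force: [0.0, 0.0, 0.3]
finger_gap: 0.0853
grasp_force: 0.0
clock: 10.87
ee_pos: [0.4934, 0.3678, 0.2133]
ee_rot: [3.141, -0.004, -2.392]
ft_force: [-0.8, -0.2, -1.3]
finger_gap: 0.0853
grasp_force: 0.0
667 [485.3 376.6  39.3   9.1  43.7]
29 [484.2 373.1  30.5   9.8  46.3]
(array([ -0.2,  10.2, 136.7]), array([ 0. , -0.1, -1.3]))
```

View pics/w2.png

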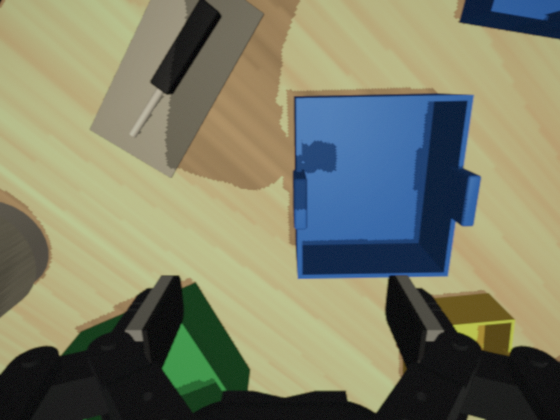

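The wrist view shows the near ear at px (300,200), clear of everything. Next I descend and grip it.

```bash
python3 -m handwheel '[[0,11,0,0,0,-1.3],[0,0,22,0,0,0],[0,0,22,0,0,0],[0,0,22,0,0,0],[0,0,22,0,0,0],[0,0,22,0,0,0],[0,0,14,0,0,0],[0,0,12,0,0,0],[0,0,0,0,0,0]]'
python3 -m handwheel '[[0,0,0,0,0,0],[0,0,0,0,0,0],[0,0,0,0,0,0],[0,0,0,0,0,0],[0,0,0,0,0,0],[0,0,0,0,0,0],[0,0,0,0,0,0],[0,0,0,0,0,0],[0,0,0,0,0,0],[0,0,0,0,0,0]]' 1
python3 -m handwheel '[[0,0,-10,0,0,0],[0,0,-15,0,0,0],[0,0,-20,0,0,0],[0,0,-20,0,0,0],[0,0,-20,0,0,0],[0,0,-20,0,0,0],[0,0,-20,0,0,0],[0,0,-15,0,0,0],[0,0,0,0,0,0]]'
python3 - <<'E'
from h import *
c=camera('top');h=cv2.cvtColor(c['img'],cv2.COLOR_RGB2HSV).astype(int);P=cloud(c)
m=(h[...,1]<60)&(h[...,2]>120)&(abs(P[...,0]-.633)<.12)&(abs(P[...,1])<.12)&(P[...,2]>.05)
print('platform',rect(P[m]),m.sum(),np.round(np.mean(P[m],0),4))
s=(abs(P[...,0]-.633)<.13)&(abs(P[...,1])<.13)&(P[...,2]>.05)&(P[...,2]<.08);print('scale',rect(P[s]))
print(tool(),np.round(robot.get_state()['joint_positions'],2))
E
```

```text
clock: 11.72
ee_pos: [0.4833, 0.3757, 0.0766]
ee_rot: [3.139, -0.005, -2.37]
ft_force: [-0.6, -0.2, -1.3]
finger_gap: 0.0854
grasp_force: 0.0
clock: 12.55
ee_pos: [0.4861, 0.377, 0.0806]
ee_rot: [3.141, 0.002, -2.37]
ft_force: [0.6, -0.2, 3.5]
finger_gap: 0.0089
grasp_force: 60.3
clock: 13.3
ee_pos: [0.4867, 0.3772, 0.2237]
ee_rot: [-3.141, 0.006, -2.37]
ft_force: [0.9, 1.2, -0.3]
finger_gap: 0.0089
grasp_force: 59.6
platform [640.4   1.3 175.4 174.8   1.7] 2527 [0.6398 0.0016 0.0646]
scale [633.4   1.4 199.  188.3   1.9]
(array([[-7.16786121e-01, -6.97288390e-01,  2.56069901e-03],
       [-6.97283068e-01,  7.16790675e-01,  2.72981301e-03],
       [-3.73895209e-03,  1.71160021e-04, -9.99992995e-01]]), array([0.48630939, 0.37692953, 0.22150163])) [ 0.55  0.28  0.3   1.59  0.   -0.22]
```

```bash
python3 -m handwheel '[[0,0,0,0,0,6],[0,0,0,0,0,6],[0,0,0,0,0,6],[0,0,0,0,0,6],[0,0,0,0,0,6],[0,0,0,0,0,6],[0,0,0,0,0,6.4]]'
python3 -m handwheel '[[-4,-12,0,0,0,0],[-8,-25,0,0,0,0],[-9,-29,0,0,0,0],[-9,-29,0,0,0,0],[-9,-29,0,0,0,0],[-9,-29,0,0,0,0],[-9,-29,0,0,0,0],[-9,-29,0,0,0,0],[-9,-29,0,0,0,0],[-9,-29,0,0,0,0]]'
python3 -m handwheel '[[-9,-29,0,0,0,0],[-9,-29,0,0,0,0],[-9,-29,0,0,0,0],[-9,-29,0,0,0,0],[-8,-25,0,0,0,0],[-4,-16,0,0,0,0],[0,0,0,0,0,0],[0,0,0,0,0,0]]'
python3 - <<'E'
from h import *
print(delta([.639,-.0615,.1456],[np.pi,0,np.radians(-178.2)]),np.round(robot.get_state()['joint_positions'],2))
E
```

```text
clock: 13.93
ee_pos: [0.4845, 0.3758, 0.2168]
ee_rot: [-3.14, -0.004, -3.115]
ft_force: [0.1, -0.1, -1.8]
finger_gap: 0.0091
grasp_force: 59.6
clock: 14.77
ee_pos: [0.5774, 0.1077, 0.2177]
ee_rot: [3.141, -0.003, -3.107]
ft_force: [1.3, 0.2, -1.7]
finger_gap: 0.0087
grasp_force: 59.6
clock: 15.43
ee_pos: [0.6302, -0.0461, 0.2178]
ee_rot: [3.139, -0.003, -3.11]
ft_force: [0.6, 0.3, -2.0]
finger_gap: 0.0087
grasp_force: 59.6
(array([ -8.5, -15.9,  72.1]), array([ 0.1, -0.2, -0. ])) [-0.18  0.33  0.36  1.6   0.   -0.21]
```

```bash
python3 -m handwheel '[[-8,-16,0,0,0,0],[0,0,12,0,0,0],[0,0,16,0,0,0],[0,0,16,0,0,0],[0,0,12,0,0,0],[0,0,8,0,0,0],[0,0,4,0,0,0],[0,0,3,0,0,0],[0,0,0,0,0,0]]'
python3 - <<'E'
from h import *
print(delta([.639,-.0615,.1456],[np.pi,0,np.radians(-178.2)]))
E
python3 -m handwheel '[[0,0,1,0,0,0],[0,0,0,0,0,0]]'
```

```text
clock: 16.18
ee_pos: [0.6393, -0.0603, 0.148]
ee_rot: [3.14, -0.0, -3.109]
ft_force: [0.2, 0.8, -2.6]
finger_gap: 0.0086
grasp_force: 59.6
(array([ 0.3, -1.2,  2.4]), array([ 0.1, -0. ,  0. ]))
clock: 16.35
ee_pos: [0.64, -0.0608, 0.1481]
ee_rot: [3.141, 0.001, -3.11]
ft_force: [-0.2, 0.5, -1.1]
finger_gap: 0.009
grasp_force: 59.6
```

```bash
python3 -m handwheel '[[0,0,1.5,0,0,0],[0,0,0,0,0,0],[0,0,0,0,0,0]]'
python3 -m handwheel '[[0,0,0,0,0,0],[0,0,0,0,0,0],[0,0,0,0,0,0],[0,0,0,0,0,0],[0,0,0,0,0,0],[0,0,0,0,0,0]]' -1
python3 -m handwheel '[[0,0,-10,0,0,0],[0,0,-20,0,0,0],[0,0,-20,0,0,0],[0,0,-20,0,0,0],[0,0,-20,0,0,0],[0,0,-20,0,0,0],[0,0,0,0,0,0]]'
python3 - <<'E'
from h import *
t=tool();c=camera('wrist');P=cloud(c,t)
c2=camera('top');Q=cloud(c2)
for P_,c_ in((P,c),(Q,c2)):
    h=cv2.cvtColor(c_['img'],cv2.COLOR_RGB2HSV);m=(h[...,0]>100)&(h[...,0]<130)&(h[...,1]>120)
    for lo,hi in((.12,.137),(.145,.16)):
        s=m&(P_[...,2]>lo)&(P_[...,2]<hi)&(np.hypot(P_[...,0]-.64,P_[...,1])<.15);print(s.sum(),rect(P_[s]) if s.sum()>5 else'',np.round(P_[s][:,2].mean(),4))
h=cv2.cvtColor(c2['img'],cv2.COLOR_RGB2HSV).astype(int)
s=(Q[...,2]>.01)&(Q[...,2]<.03)&(abs(Q[...,0]-.49)<.1)&(abs(Q[...,1]-.23)<.06)&(h[...,2]<70);print('stylus handle',rect(Q[s]),s.sum())
print(t,np.round(robot.get_state()['joint_positions'],2))
E
```

```text
clock: 16.6
ee_pos: [0.6396, -0.0609, 0.1459]
ee_rot: [3.141, 0.0, -3.11]
ft_force: [-0.1, -0.2, -1.3]
finger_gap: 0.0087
grasp_force: 59.6
clock: 17.1
ee_pos: [0.6395, -0.0607, 0.1458]
ee_rot: [3.14, 0.0, -3.11]
ft_force: [0.3, 0.1, -0.5]
finger_gap: 0.0805
grasp_force: 0.0
clock: 17.68
ee_pos: [0.6413, -0.0613, 0.2622]
ee_rot: [-3.141, 0.009, -3.11]
ft_force: [-0.5, 0.2, 1.4]
finger_gap: 0.0858
grasp_force: 0.0
4884 [637.4   1.3 149.7 131.1   1.8] 0.1285
1696 [636.8   2.3 134.5  39.6 -88.1] 0.1523
129 [636.5   7.8 148.6 116.7   1.7] 0.1282
38 [636.1  63.3  39.8   6.8   1.6] 0.1516
stylus handle [467.3 229.2  77.5  17.6   3.7] 112
(array([[-9.99459015e-01, -3.15504508e-02,  9.28685694e-03],
       [-3.15589529e-02,  9.99501595e-01, -7.70346448e-04],
       [-9.25792355e-03, -1.06301318e-03, -9.99956579e-01]]), array([ 0.64130203, -0.06125244,  0.26220621])) [-0.2   0.37  0.49  1.69  0.   -0.23]
```

The tub is centred at (637,1) with its top at the right height. Now the stylus.

```bash
python3 -m handwheel '[[10,18,0,0,0,0],[16,29,0,0,0,0],[16,29,0,0,0,0],[16,29,0,0,0,0],[16,29,0,0,0,0],[17,29,0,0,0,0],[17,29,20,0,0,0],[17,29,20,0,0,0],[17,29,20,0,0,0],[17,29,20,0,0,-2]]'
python3 -m handwheel '[[6,16,20,0,0,0],[0,0,0,0,0,0],[0,0,0,0,0,0]]'
cat > sty.py <<'E'
from h import *
t=tool();c=camera('wrist');P=cloud(c,t);h=cv2.cvtColor(c['img'],cv2.COLOR_RGB2HSV)
s=(P[...,2]>.015)&(P[...,2]<.028)&(h[...,2]<70)&(abs(P[...,0]-.467)<.08)&(abs(P[...,1]-.23)<.08);r=rect(P[s]);print('handle',r,s.sum())
s2=(P[...,2]>.009)&(P[...,2]<.02)&(h[...,2]>90)&(abs(P[...,0]-.53)<.05)&(abs(P[...,1]-.235)<.05);print('rod',rect(P[s2]) if s2.sum()>5 else '',s2.sum())
print(delta([r[0]/1e3,r[1]/1e3,.025],[np.pi,0,np.radians(180+r[4])]));cv2.imwrite('pics/sty.png',c['img'][:,:,::-1])
E
python3 sty.py
```

```text
clock: 18.62
ee_pos: [0.4697, 0.214, 0.1736]
ee_rot: [3.141, -0.002, -3.075]
ft_force: [-0.4, 0.4, -0.3]
finger_gap: 0.0857
grasp_force: 0.0
clock: 18.87
ee_pos: [0.4622, 0.2286, 0.1531]
ee_rot: [-3.141, -0.006, -3.073]
ft_force: [-0.2, -0.5, 0.2]
finger_gap: 0.0854
grasp_force: 0.0
handle [467.4 230.4  79.7  17.9   5.5] 2318
rod [528.2 235.7  58.6  10.9  11.8] 411
(array([ -3.9,   1.9, 129.9]), array([-0. , -0.1, -1.7]))
```

```bash
python3 -m handwheel '[[-4,2,10,0,0,-1.7],[0,0,25,0,0,0],[0,0,25,0,0,0],[0,0,25,0,0,0],[0,0,20,0,0,0],[0,0,14,0,0,0],[0,0,7,0,0,0],[0,0,4,0,0,0],[0,0,0,0,0,0]]'
python3 -m handwheel '[[0,0,0,0,0,0],[0,0,0,0,0,0]]'
```

```text
clock: 19.67
ee_pos: [0.4693, 0.2304, 0.0263]
ee_rot: [3.14, 0.0, -3.047]
ft_force: [-0.1, -0.2, -0.3]
finger_gap: 0.0851
grasp_force: 0.0
clock: 19.83
ee_pos: [0.4699, 0.2313, 0.0277]
ee_rot: [3.14, 0.003, -3.046]
ft_force: [1.7, 0.1, 0.7]
finger_gap: 0.0853
grasp_force: 0.0
```

```bash
python3 -m handwheel '[[0,0,0,0,0,0],[0,0,0,0,0,0],[0,0,0,0,0,0],[0,0,0,0,0,0],[0,0,0,0,0,0],[0,0,0,0,0,0],[0,0,0,0,0,0],[0,0,0,0,0,0],[0,0,0,0,0,0],[0,0,0,0,0,0]]' 1
python3 -m handwheel '[[0,0,-10,0,0,0],[0,0,-15,0,0,0],[0,0,-20,0,0,0],[0,0,-20,0,0,0],[0,0,-15,0,0,0],[0,0,0,0,0,0],[0,0,0,0,0,0]]'
python3 - <<'E'
from h import *
t=tool();c=camera('wrist');cv2.imwrite('pics/held.png',c['img'][:,:,::-1]);np.savez('held.npz',**c,Rt=t[0],p=t[1])
print(t)
E
```

```text
clock: 20.67
ee_pos: [0.4688, 0.2312, 0.0263]
ee_rot: [3.14, 0.001, -3.045]
ft_force: [-0.8, -0.2, 2.4]
finger_gap: 0.0164
grasp_force: 62.1
clock: 21.25
ee_pos: [0.4692, 0.2312, 0.1071]
ee_rot: [3.14, 0.002, -3.045]
ft_force: [0.2, 0.0, -0.8]
finger_gap: 0.0159
grasp_force: 61.8
(array([[-0.99537861, -0.09600934,  0.00190564],
       [-0.09600584,  0.99537905,  0.00184839],
       [-0.0020743 ,  0.00165689, -0.99999648]]), array([0.46922379, 0.23120339, 0.10705411]))
```

View pics/held.png

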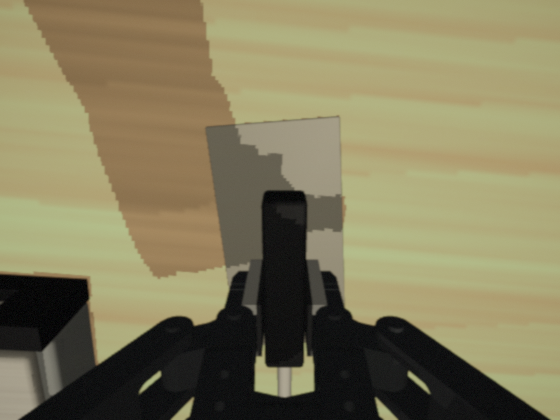

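```bash
python3 -m handwheel '[[0,0,0,0,0,3.6],[12,-20,0,0,0,0],[12,-20,0,0,0,0],[12,-20,0,0,0,0],[12,-20,0,0,0,0],[12,-20,0,0,0,0],[0,0,0,0,0,0],[0,0,0,0,0,0]]'
python3 - <<'E'
from h import *
t=tool();c=camera('wrist');cv2.imwrite('pics/panel.png',c['img'][:,:,::-1]);np.savez('panel.npz',**c,Rt=t[0],p=t[1])
P=cloud(c,t)
s=(P[...,2]>.05)&(P[...,2]<.075)&(P[...,0]>.45)&(P[...,0]<.75);print(rect(P[s]))
Rm,p=pose(c,t);q=Rm.T@(np.array([.5398,.0484,.032])-p);K=c['camera_matrix'];print(K[0,0]*q[0]/-q[2]+K[0,2],K[1,1]*-q[1]/-q[2]+K[1,2]);print(t[1])
E
```

```text
clock: 21.97
ee_pos: [0.4103, 0.1283, 0.1041]
ee_rot: [3.14, -0.003, -3.11]
ft_force: [0.5, 0.5, 0.6]
finger_gap: 0.016
grasp_force: 61.7
[534.8   7.7 123.7   3.6 -88.8]
165.69022928538783 396.8642673749914
[0.41032593 0.1282904  0.10411944]
```

View pics/panel.png

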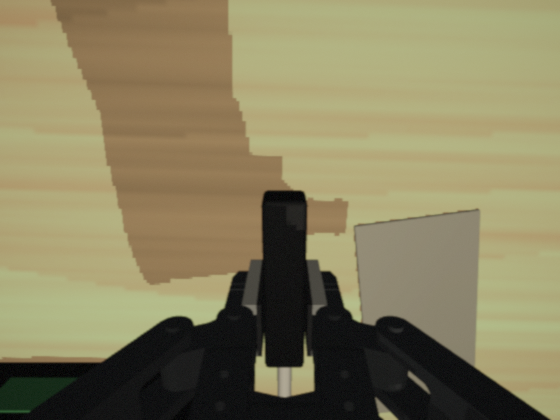

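```bash
python3 -m handwheel '[[16,16,0,0,0,0],[20,20,0,0,0,0],[20,20,0,0,0,0],[10,10,0,0,0,0],[0,0,0,0,0,0],[0,0,0,0,0,0]]'
python3 - <<'E'
from h import *
t=tool();c=camera('wrist');np.savez('panel.npz',**c,Rt=t[0],p=t[1])
P=cloud(c,t);im=c['img'][:,:,::-1].copy()
Rm,p=pose(c,t);K=c['camera_matrix']
for w in([.5398,.0484,.032],[.5303,.0932,.065],[.5303,.0932,.0],[.5364,-.0967,.065]):
    q=Rm.T@(np.array(w)-p);print(w,K[0,0]*q[0]/-q[2]+K[0,2],K[1,1]*-q[1]/-q[2]+K[1,2])
print(t[1]);cv2.imwrite('pics/panel2.png',cv2.resize(im[200:,:300],None,fx=2.6,fy=2.6,interpolation=cv2.INTER_CUBIC))
E
```

```text
clock: 22.52
ee_pos: [0.3436, 0.1937, 0.1056]
ee_rot: [3.141, -0.0, -3.105]
ft_force: [-1.0, -0.8, -1.0]
finger_gap: 0.0162
grasp_force: 61.7
[0.5398, 0.0484, 0.032] 86.93780627285832 458.64486395691506
[0.5303, 0.0932, 0.065] 125.94008571556881 498.64831668960755
[0.5303, 0.0932, 0.0] 157.96486691484745 414.4992836993872
[0.5364, -0.0967, 0.065] -154.83809556554957 498.3315842603996
[0.34357546 0.19369622 0.10563535]
```

View pics/panel2.png

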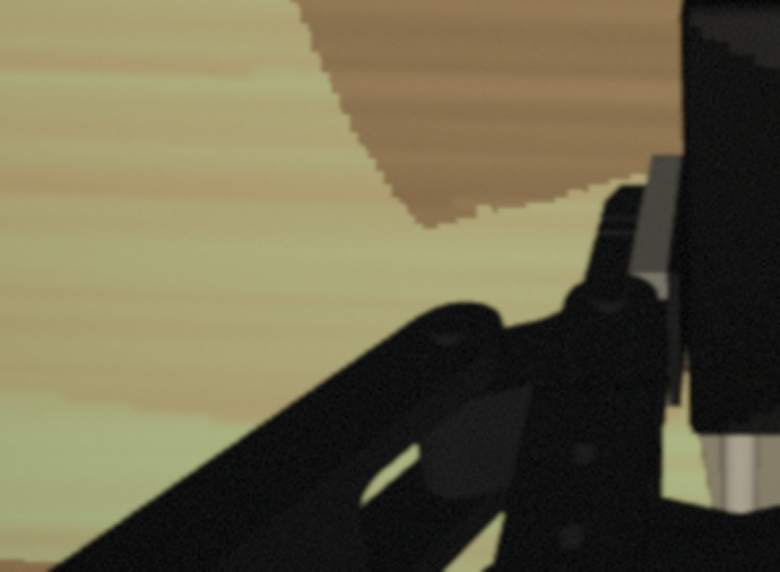

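```bash
python3 -m handwheel '[[-5,-15,0,0,0,0],[-8,-25,0,0,0,0],[-12,-25,0,0,0,0],[-12,-25,0,0,0,0],[-12,-25,10,0,0,0],[-12,-20,15,0,0,0],[-6,-8,15,0,0,0],[0,0,14,0,0,0],[0,0,0,0,0,0],[0,0,0,0,0,0]]'
python3 - <<'E'
from h import *
print(delta([.415,.0456,.0463],[np.pi,0,np.radians(-178.15)]),np.round(robot.get_state()['ft_force'],2))
c=camera('scene');np.savez('scene1.npz',**c);Rm,p=pose(c);K=c['camera_matrix']
cv2.imwrite('pics/sc1.png',c['img'][:,:,::-1])
E
```

```text
clock: 23.4
ee_pos: [0.4149, 0.0514, 0.0509]
ee_rot: [3.14, -0.003, -3.11]
ft_force: [0.6, 0.8, 0.0]
finger_gap: 0.016
grasp_force: 61.7
(array([ 0.1, -5.9,  4.6]), array([ 0.1, -0.2, -0. ])) [0.6  0.78 0.04]
```

```bash
python3 -m handwheel '[[0,-6,4.6,0,0,0],[0,0,0,0,0,0],[-10,0,0,0,0,0],[-10,0,0,0,0,0],[0,0,0,0,0,0],[0,0,0,0,0,0]]'
python3 - <<'E'
from h import *
print(delta([.435,.0462,.0463],[np.pi,0,np.radians(-178.15)]),np.round(robot.get_state()['ft_force'],2))
E
python3 -m handwheel '[[-5,0,0,0,0,0],[-4,0,0,0,0,0],[-4,0,0,0,0,0],[0,0,0,0,0,0],[0,0,0,0,0,0]]'
python3 -m handwheel '[[-4,0,0,0,0,0],[0,0,0,0,0,0],[0,0,0,0,0,0]]'
```

```text
clock: 23.95
ee_pos: [0.436, 0.0469, 0.0478]
ee_rot: [3.141, 0.001, -3.108]
ft_force: [0.0, 0.5, -0.6]
finger_gap: 0.0162
grasp_force: 61.7
(array([ 1. , -0.7,  1.5]), array([0.1, 0. , 0.1])) [ 0.03  0.5  -0.58]
clock: 24.37
ee_pos: [0.4487, 0.0473, 0.0472]
ee_rot: [3.14, -0.0, -3.108]
ft_force: [1.1, -0.4, -0.2]
finger_gap: 0.0162
grasp_force: 61.7
clock: 24.62
ee_pos: [0.4525, 0.0474, 0.0471]
ee_rot: [3.14, -0.001, -3.108]
ft_force: [-0.0, 0.5, -0.5]
finger_gap: 0.0164
grasp_force: 61.7
```

```bash
python3 -m handwheel '[[-2,0,0,0,0,0],[0,0,0,0,0,0],[0,0,0,0,0,0]]'
python3 -m handwheel '[[-2,0,0,0,0,0],[0,0,0,0,0,0],[0,0,0,0,0,0]]'
python3 -m handwheel '[[-1.5,0,0,0,0,0],[0,0,0,0,0,0],[0,0,0,0,0,0]]'
```

```text
clock: 24.87
ee_pos: [0.4539, 0.0475, 0.0469]
ee_rot: [3.14, -0.002, -3.108]
ft_force: [-2.0, -0.4, 0.0]
finger_gap: 0.0167
grasp_force: 61.8
clock: 25.12
ee_pos: [0.4557, 0.0475, 0.0468]
ee_rot: [3.14, -0.002, -3.108]
ft_force: [-3.9, -0.4, 0.7]
finger_gap: 0.0165
grasp_force: 61.8
clock: 25.37
ee_pos: [0.4568, 0.0476, 0.0467]
ee_rot: [3.14, -0.003, -3.108]
ft_force: [-5.3, 0.2, 1.9]
finger_gap: 0.016
grasp_force: 61.9
```

```bash
python3 -m handwheel '[[-2,0,0,0,0,0],[0,0,0,0,0,0],[0,0,0,0,0,0],[0,0,0,0,0,0],[0,0,0,0,0,0]]'
python3 -m handwheel '[[10,0,0,0,0,0],[15,0,0,0,0,0],[15,0,0,0,0,0],[15,0,-10,0,0,0],[10,10,-15,0,0,0],[0,20,-15,0,0,0],[0,25,-10,0,0,0],[0,25,0,0,0,0],[0,25,0,0,0,0],[0,25,0,0,0,0]]'
python3 - <<'E'
from h import *
c=camera('top');Q=cloud(c);h=cv2.cvtColor(c['img'],cv2.COLOR_RGB2HSV);m=(h[...,0]>100)&(h[...,0]<130)&(h[...,1]>120)
s=m&(Q[...,2]>.12)&(Q[...,2]<.16)&(np.hypot(Q[...,0]-.64,Q[...,1])<.15);print(rect(Q[s]))
print(delta([.4692,.2312,.09],[np.pi,0,-3.045]))
E
```

```text
clock: 25.78
ee_pos: [0.457, 0.0476, 0.0463]
ee_rot: [3.14, -0.007, -3.108]
ft_force: [-10.3, -0.4, 2.6]
finger_gap: 0.0161
grasp_force: 62.2
clock: 26.62
ee_pos: [0.3929, 0.1772, 0.0988]
ee_rot: [3.139, 0.005, -3.109]
ft_force: [0.9, -0.4, 0.6]
finger_gap: 0.0163
grasp_force: 61.8
[636.8   1.2 149.1 131.3   1.8]
(array([-78.4,  47.4,   9.4]), array([ 0.4,  0.3, -3.4]))
```

The button bottomed out: force rose 2, 4, 5 N, then 10 N at the stop, and the tub stayed put. The stylus goes back on its mat.

```bash
python3 -m handwheel '[[-20,12,0,0,0,0],[-20,12,0,0,0,0],[-20,12,0,0,0,0],[-18,12,0,0,0,-3.4],[0,0,15,0,0,0],[0,0,15,0,0,0],[0,0,15,0,0,0],[0,0,10,0,0,0],[0,0,8,0,0,0],[0,0,0,0,0,0]]'
python3 -m handwheel '[[0,0,3,0,0,0],[0,0,0,0,0,0],[0,0,0,0,0,0]]'
```

```text
clock: 27.5
ee_pos: [0.4663, 0.2256, 0.0326]
ee_rot: [3.141, -0.002, -3.049]
ft_force: [-0.4, -0.6, 0.0]
finger_gap: 0.0166
grasp_force: 61.7
clock: 27.75
ee_pos: [0.4679, 0.2262, 0.0323]
ee_rot: [3.14, 0.002, -3.049]
ft_force: [-0.1, 1.3, -0.7]
finger_gap: 0.0165
grasp_force: 61.7
```

```bash
python3 -m handwheel '[[0,0,3,0,0,0],[0,0,0,0,0,0],[0,0,0,0,0,0]]'
python3 -m handwheel '[[0,0,2,0,0,0],[0,0,0,0,0,0],[0,0,0,0,0,0]]'
```

```text
clock: 28.0
ee_pos: [0.4672, 0.2261, 0.0286]
ee_rot: [3.14, 0.0, -3.049]
ft_force: [0.3, -0.3, -0.3]
finger_gap: 0.0164
grasp_force: 61.7
clock: 28.25
ee_pos: [0.4671, 0.226, 0.0264]
ee_rot: [3.14, -0.0, -3.049]
ft_force: [-0.4, -0.3, 0.3]
finger_gap: 0.0162
grasp_force: 61.8
```

```bash
python3 -m handwheel '[[0,0,0,0,0,0],[0,0,0,0,0,0],[0,0,0,0,0,0],[0,0,0,0,0,0],[0,0,0,0,0,0],[0,0,0,0,0,0]]' -1
python3 -m handwheel '[[0,0,-10,0,0,0],[0,0,-20,0,0,0],[0,0,-30,0,0,0],[0,0,-35,0,0,0],[0,0,-35,0,0,0],[0,0,-35,0,0,0],[0,0,-35,0,0,0],[0,0,-20,0,0,0],[0,0,0,0,0,0]]'
python3 - <<'E'
from h import *
t=tool();c=camera('wrist');P=cloud(c,t);h=cv2.cvtColor(c['img'],cv2.COLOR_RGB2HSV)
s=(P[...,2]>.012)&(P[...,2]<.03)&(h[...,2]<70)&(abs(P[...,0]-.467)<.08)&(abs(P[...,1]-.23)<.05);print(rect(P[s]),np.median(P[s][:,2]),s.sum())
E
python3 -m handwheel '[[4,-16,0,0,0,0],[7,-30,0,0,0,0],[7,-33,0,0,0,0],[7,-33,0,0,0,0],[7,-33,0,0,0,0],[7,-33,0,0,0,0],[7,-33,0,0,0,0],[7,-33,0,0,0,0],[7,-33,0,0,0,0],[7,-33,0,0,0,0]]'
python3 -m handwheel '[[7,-33,0,0,0,0],[7,-33,0,0,0,0],[7,-33,0,0,0,0],[7,-33,0,0,0,0],[7,-33,0,0,0,0],[7,-33,0,0,0,0],[7,-33,0,0,0,0],[7,-33,0,0,0,0],[7,-33,0,0,0,0],[7,-33,0,0,0,0]]'
cat > scp.py <<'E'
from h import *
t=tool();c=camera('wrist');P=cloud(c,t);h=cv2.cvtColor(c['img'],cv2.COLOR_RGB2HSV);cv2.imwrite('pics/scp.png',c['img'][:,:,::-1])
b=(abs(P[...,0]-.42)<.12)&(abs(P[...,1]+.425)<.09)
for n,lo,hi in(('pan rim',.027,.045),('handle',.05,.12),('top',.095,.11)):
    s=b&(P[...,2]>lo)&(P[...,2]<hi);print(n,s.sum(),rect(P[s]) if s.sum()>5 else '')
print(t[1],np.round(robot.get_state()['joint_positions'],2))
E
python3 scp.py
```

```text
clock: 28.75
ee_pos: [0.4672, 0.226, 0.0264]
ee_rot: [3.14, -0.0, -3.049]
ft_force: [-0.6, 0.4, 0.3]
finger_gap: 0.0853
grasp_force: 0.0
clock: 29.5
ee_pos: [0.4698, 0.2266, 0.2541]
ee_rot: [3.138, 0.012, -3.049]
ft_force: [0.5, -0.1, 0.7]
finger_gap: 0.0854
grasp_force: 0.0
[465.9 225.9  79.   17.5   4.8] 0.021161522072813077 1326
clock: 30.38
ee_pos: [0.4279, -0.0903, 0.2447]
ee_rot: [3.139, -0.002, -3.049]
ft_force: [0.5, -0.2, 0.2]
finger_gap: 0.0852
grasp_force: 0.0
clock: 31.22
ee_pos: [0.389, -0.4251, 0.2439]
ee_rot: [3.138, -0.002, -3.049]
ft_force: [0.4, 0.6, 0.8]
finger_gap: 0.0852
grasp_force: 0.0
pan rim 476 [ 449.1 -421.7   78.9   35.     6.8]
handle 624 [ 385.7 -429.3   43.2   14.     6.6]
top 593 [ 377.8 -430.1   27.6   14.     5. ]
[ 0.38896329 -0.42510147  0.24394877] [-0.95  0.19  0.24  1.62 -0.   -1.04]
```

View pics/scp.png

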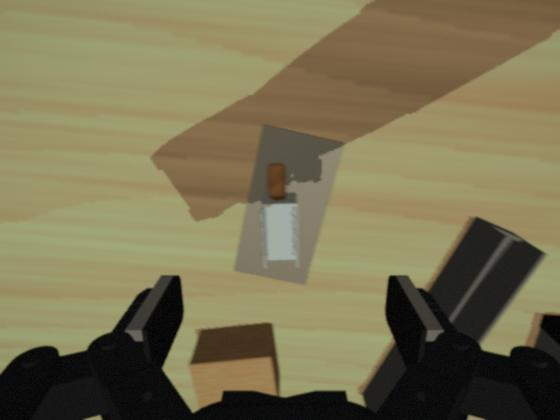

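The wrist view shows the handle at px (277,180) and the pan at (281,232), yaw about 6.7°. I'll grip the handle slightly high so the fingers clear the bin walls.

```bash
python3 - <<'E'
from h import *
print(delta([.3845,-.4293,.083],[np.pi,0,np.radians(-173.3)]))
E
```

```text
(array([  2.4,   2.5, 159.1]), array([-0.1, -0.2, -1.7]))
```

```bash
python3 -m handwheel '[[2,2,20,0,0,-1.7],[0,0,25,0,0,0],[0,0,15,0,0,0],[0,0,0,0,0,0],[0,0,0,0,0,0],[0,0,0,0,0,0]]'; python3 scp.py
python3 - <<'E'
from h import *
print(delta([.3845,-.4293,.083],[np.pi,0,np.radians(-173.3)]))
E
```

```text
clock: 31.77
ee_pos: [0.3879, -0.4221, 0.1861]
ee_rot: [3.14, -0.0, -3.019]
ft_force: [0.1, -0.2, -0.1]
finger_gap: 0.0854
grasp_force: 0.0
pan rim 645 [ 451.2 -421.4   73.5   35.     6.9]
handle 903 [ 376.3 -430.2   24.8   13.7    6.5]
top 903 [ 376.3 -430.2   24.8   13.7    6.5]
[ 0.38787664 -0.42208445  0.18606699] [-0.94  0.17  0.1   1.51  0.   -1.07]
(array([  4.6,  -6.3, 103.9]), array([-0. ,  0. ,  0.3]))
```

```bash
python3 -m handwheel '[[5,-6.3,10,0,0,0],[0,0,20,0,0,0],[0,0,20,0,0,0],[0,0,20,0,0,0],[0,0,15,0,0,0],[0,0,12,0,0,0],[0,0,6,0,0,0],[0,0,0,0,0,0],[0,0,0,0,0,0]]'
python3 -m handwheel '[[0,0,0,0,0,0],[0,0,0,0,0,0],[0,0,0,0,0,0],[0,0,0,0,0,0],[0,0,0,0,0,0],[0,0,0,0,0,0],[0,0,0,0,0,0],[0,0,0,0,0,0],[0,0,0,0,0,0],[0,0,0,0,0,0]]' 1
python3 -m handwheel '[[0,0,-10,0,0,0],[0,0,-15,0,0,0],[0,0,-20,0,0,0],[0,0,-25,0,0,0],[0,0,-25,0,0,0],[0,0,-25,0,0,0],[0,0,-10,0,0,0],[0,0,0,0,0,0],[0,0,0,0,0,0]]'
python3 - <<'E'
from h import *
t=tool();c=camera('wrist');cv2.imwrite('pics/sheld.png',c['img'][:,:,::-1]);np.savez('sheld.npz',**c,Rt=t[0],p=t[1])
P=cloud(c,t);T=(P-t[1])@t[0]*1000
s=(abs(T[...,1])<25)&(T[...,2]>20)&(T[...,2]<90)&(T[...,0]>-125)&(T[...,0]<20);q=T[s];print(s.sum(),q.min(0),q.max(0))
print(t[1])
E
```

```text
clock: 32.57
ee_pos: [0.3837, -0.4294, 0.0832]
ee_rot: [3.141, 0.0, -3.019]
ft_force: [0.1, -0.5, 0.6]
finger_gap: 0.0852
grasp_force: 0.0
clock: 33.4
ee_pos: [0.3837, -0.4293, 0.083]
ee_rot: [3.141, -0.0, -3.019]
ft_force: [-1.2, -1.2, 3.0]
finger_gap: 0.013
grasp_force: 58.7
clock: 34.15
ee_pos: [0.3838, -0.4292, 0.2124]
ee_rot: [3.141, 0.0, -3.019]
ft_force: [0.5, 0.4, -1.6]
finger_gap: 0.013
grasp_force: 58.6
1335 [-111.19135015  -16.46564728   20.16988067] [ 7.42880972 15.74556804 80.00170366]
[ 0.38376285 -0.42924927  0.21244818]
```

View pics/sheld.png

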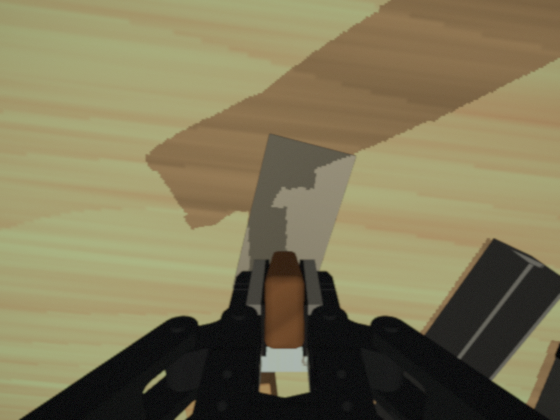

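```bash
python3 -m handwheel '[[-12,3,-10,0,0,0],[-23,6,-10,0,0,0],[-25,6,-10,0,0,0],[-25,6,-10,0,0,0],[-25,6,0,0,0,0],[-25,6,0,0,0,0],[-18,6,0,0,0,0],[-8,3,0,0,0,0],[0,0,0,0,0,0]]'
python3 -m handwheel '[[0,0,0,0,0,6],[0,0,0,0,0,7],[0,0,0,0,0,7],[0,0,0,0,0,5],[0,0,0,0,0,0],[0,0,0,0,0,0],[0,0,0,0,0,0]]'
python3 - <<'E'
from h import *
t=tool();c=camera('wrist');cv2.imwrite('pics/bin.png',c['img'][:,:,::-1]);np.savez('bin.npz',**c,Rt=t[0],p=t[1])
P=cloud(c,t)
for lo,hi in((.045,.06),(.02,.06),(.062,.09),(.015,.03)):
    b=(abs(P[...,0]-.565)<.2)&(abs(P[...,1]+.23)<.09)&(P[...,2]>lo)&(P[...,2]<hi);print(lo,hi,b.sum(),rect(P[b]) if b.sum()>5 else'')
print(t,np.round(robot.get_state()['joint_positions'],2))
E
```

```text
clock: 34.95
ee_pos: [0.539, -0.3661, 0.2495]
ee_rot: [3.136, -0.003, -3.017]
ft_force: [-0.3, -0.7, -1.1]
finger_gap: 0.0132
grasp_force: 58.5
clock: 35.53
ee_pos: [0.5374, -0.3682, 0.2522]
ee_rot: [3.14, -0.002, 2.829]
ft_force: [0.0, 0.1, -0.9]
finger_gap: 0.0133
grasp_force: 58.6
0.045 0.06 5875 [ 565.5 -228.5  265.1   49.8  -18.2]
0.02 0.06 12713 [ 563.1 -227.8  270.1   49.8  -18.2]
0.062 0.09 996 [ 678.1 -265.8   48.6   11.8   71.9]
0.015 0.03 3763 [ 561.7 -229.4  270.5   46.   -18.2]
(array([[-0.95139782,  0.30796156, -0.00136659],
       [ 0.30795899,  0.95139791,  0.00181231],
       [ 0.00185829,  0.00130338, -0.99999742]]), array([ 0.53738588, -0.36822843,  0.25215196])) [-0.7   0.4   0.51  1.69  0.   -0.39]
```

View pics/bin.png

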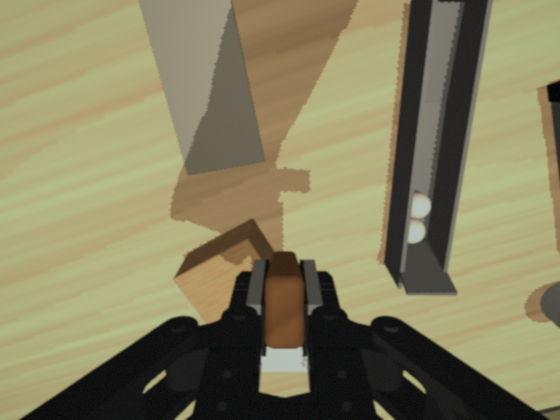

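```bash
cat > binfit.py <<'E'
from h import *
d=dict(np.load('bin.npz'));t=(d['Rt'],d['p']);P=cloud(d,t)
b=(abs(P[...,0]-.565)<.2)&(abs(P[...,1]+.23)<.09)&(P[...,2]>.05)&(P[...,2]<.0585)
Q=P[b][:,:2]*1000
yaw=np.radians(-18.2);o=np.array([582,-234.])
for k in range(3):
    ex=np.array([np.cos(yaw),np.sin(yaw)]);ey=np.array([-ex[1],ex[0]])
    q=np.c_[(Q-o)@ex,(Q-o)@ey];m=(q[:,0]>-140)&(q[:,0]<70)
    sl=[]
    for sg in(1,-1):
        w=q[m&(sg*q[:,1]>17)&(sg*q[:,1]<28)];f=np.polyfit(w[:,0],w[:,1],1);sl.append((f,np.percentile(w[:,1]*sg,[5,50,95]),len(w)))
    print(np.degrees(yaw),o,[(np.round(s[0],4),np.round(s[1],1),s[2]) for s in sl])
    yaw+=(sl[0][0][0]+sl[1][0][0])/2;o=o+ey*(sl[0][0][1]+sl[1][0][1])/2
# far wall top edge x=109, near wall outer -154
b=(abs(P[...,0]-.565)<.2)&(abs(P[...,1]+.23)<.09)&(P[...,2]>.01)&(P[...,2]<.09)
q=np.c_[(P[b][:,:2]*1000-o)@ex,(P[b][:,:2]*1000-o)@ey,P[b][:,2]*1000];w=q[abs(q[:,1])<20]
f=w[w[:,2]>75];print('far top x',np.percentile(f[:,0],[5,50,95]));n=w[w[:,0]<-120];print('near',np.percentile(n[n[:,2]>20][:,0],[2,50,98]))
fl=w[(w[:,0]>-50)&(w[:,0]<20)];print('floor z',np.median(fl[:,2]))
img=d['img'].astype(int);wh=(img.min(2)>140)[...];s=b&wh;q=np.c_[(P[s][:,:2]*1000-o)@ex,(P[s][:,:2]*1000-o)@ey,P[s][:,2]*1000];q=q[(abs(q[:,1])<18)&(q[:,0]>-30)&(q[:,2]>15)];print('balls x',np.percentile(q[:,0],[0,10,50,90,100]),len(q))
E
python3 binfit.py
```

```text
-18.2 [ 582. -234.] [(array([1.00000e-04, 2.10632e+01]), array([19.4, 20.5, 23.6]), 1898), (array([ 3.00000e-04, -2.27605e+01]), array([20.3, 23.2, 24.4]), 1673)]
-18.187096937415767 [ 581.73493682 -234.80619424] [(array([-1.00000e-04,  2.19119e+01]), array([20.3, 21.4, 24.5]), 1898), (array([ 1.00000e-04, -2.19119e+01]), array([19.4, 22.4, 23.5]), 1673)]
-18.187090103128554 [ 581.73493869 -234.80618855] [(array([-1.00000e-04,  2.19119e+01]), array([20.3, 21.4, 24.5]), 1898), (array([ 1.00000e-04, -2.19119e+01]), array([19.4, 22.4, 23.5]), 1673)]
far top x [100.69573576 102.52267209 106.62787145]
near [-149.17136659 -134.85248984 -120.98901018]
floor z 55.69871991862519
balls x [23.69354444 27.90133426 42.99979861 67.27583103 74.7355666 ] 619
```

```bash
python3 -m handwheel '[[8,10,0,0,0,0],[14,20,0,0,0,0],[16,22,0,0,0,0],[16,22,0,0,0,0],[16,22,0,0,0,0],[14,20,0,0,0,0],[10,15,0,0,0,0],[8,10,0,0,0,0],[0,0,0,0,0,0],[0,0,0,0,0,0]]'
python3 -m handwheel '[[0,0,10,0,0,0],[0,0,20,0,0,0],[0,0,20,0,0,0],[0,0,10,0,0,0],[0,0,0,0,0,0],[0,0,0,0,0,0]]'
python3 - <<'E'
from h import *
g=np.array([.4831,-.2019,.11]);a=[np.pi,0,np.radians(161.81)]
print(delta(g,a))
c=camera('top');im=c['img']
E
```

```text
clock: 36.42
ee_pos: [0.4849, -0.2023, 0.2532]
ee_rot: [3.141, 0.0, 2.829]
ft_force: [1.1, -0.5, -0.9]
finger_gap: 0.0134
grasp_force: 58.7
clock: 36.92
ee_pos: [0.4843, -0.2025, 0.1917]
ee_rot: [3.14, -0.003, 2.827]
ft_force: [-0.4, 0.8, -0.6]
finger_gap: 0.0132
grasp_force: 58.7
(array([ 1.1,  0.1, 81.7]), array([ 0.1, -0.2,  0.2]))
```

```bash
python3 -m handwheel '[[1,0,15,0,0,0.2],[0,0,15,0,0,0],[0,0,12,0,0,0],[0,0,8,0,0,0],[0,0,0,0,0,0],[0,0,0,0,0,0],[0,0,0,0,0,0]]'
python3 -m handwheel '[[0,0,6,0,0,0],[0,0,6,0,0,0],[0,0,4,0,0,0],[0,0,0,0,0,0],[0,0,0,0,0,0]]'
python3 -m handwheel '[[0,0,5,0,0,0],[0,0,5,0,0,0],[0,0,0,0,0,0],[0,0,0,0,0,0]]'
python3 - <<'E'
from h import *
g=np.array([.4831,-.2019,.09]);a=[np.pi,0,np.radians(161.81)]
print(delta(g,a),robot.get_state()['ft_force'],robot.get_state()['torque'])
c=camera('scene');cv2.imwrite('pics/ins.png',cv2.resize(c['img'][210:360,150:330,::-1],None,fx=4,fy=4,interpolation=cv2.INTER_CUBIC))
E
```

```text
clock: 37.55
ee_pos: [0.4844, -0.2022, 0.1439]
ee_rot: [3.141, 0.001, 2.824]
ft_force: [0.7, 0.8, -1.1]
finger_gap: 0.0135
grasp_force: 58.7
clock: 37.97
ee_pos: [0.4834, -0.2016, 0.1262]
ee_rot: [3.14, -0.002, 2.824]
ft_force: [0.0, 0.2, -0.9]
finger_gap: 0.013
grasp_force: 58.7
clock: 38.3
ee_pos: [0.4835, -0.2015, 0.1162]
ee_rot: [3.14, -0.002, 2.824]
ft_force: [-0.3, -0.5, -1.1]
finger_gap: 0.0132
grasp_force: 58.7
(array([ 0.2, -0.5, 26.2]), array([ 0.1, -0.1,  0. ])) [-0.33807595 -0.5312553  -1.12365632] [0.03588842 0.05741152 0.02628317]
```

View pics/ins.png

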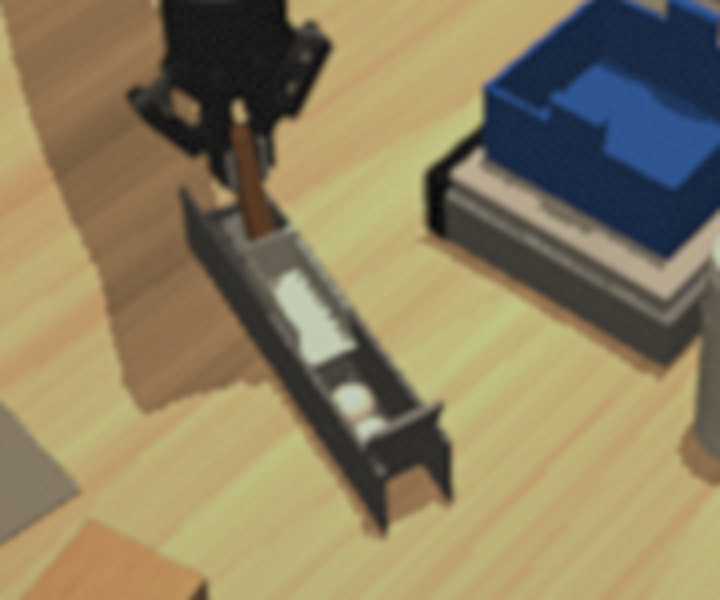

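The scoop sits between the bin walls and both balls lie ahead of its lip. I lower it, then slide forward.

```bash
python3 -m handwheel '[[0,0,8,0,0,0],[0,0,8,0,0,0],[0,0,5,0,0,0],[0,0,0,0,0,0],[0,0,0,0,0,0]]'
python3 -m handwheel '[[-4,0,2,0,0,0],[-4,0,2,0,0,0],[0,0,1,0,0,0],[0,0,0,0,0,0],[0,0,0,0,0,0]]'
python3 -m handwheel '[[0,0,1,0,0,0],[0,0,0,0,0,0],[0,0,0,0,0,0]]'
```

```text
clock: 38.77
ee_pos: [0.4832, -0.2014, 0.0949]
ee_rot: [3.14, -0.003, 2.824]
ft_force: [-0.4, 0.2, -1.5]
finger_gap: 0.0135
grasp_force: 58.7
clock: 39.18
ee_pos: [0.4915, -0.2043, 0.0909]
ee_rot: [3.141, -0.001, 2.824]
ft_force: [0.4, 0.0, -1.0]
finger_gap: 0.0134
grasp_force: 58.7
clock: 39.43
ee_pos: [0.4914, -0.2042, 0.0899]
ee_rot: [3.141, -0.001, 2.824]
ft_force: [-1.0, -0.8, -2.0]
finger_gap: 0.0132
grasp_force: 58.7
```

```bash
python3 -m handwheel '[[0,0,1.5,0,0,0],[0,0,0,0,0,0],[0,0,0,0,0,0]]'
python3 -m handwheel '[[-4,0,1,0,0,0],[0,0,0,0,0,0],[0,0,0,0,0,0]]'
python3 -m handwheel '[[-4,0,1,0,0,0],[0,0,0,0,0,0],[0,0,0,0,0,0]]'
```

```text
clock: 39.68
ee_pos: [0.4913, -0.2042, 0.0883]
ee_rot: [3.14, -0.001, 2.824]
ft_force: [-0.6, 0.3, -2.4]
finger_gap: 0.013
grasp_force: 58.7
clock: 39.93
ee_pos: [0.4955, -0.2056, 0.0873]
ee_rot: [3.141, -0.001, 2.824]
ft_force: [0.5, 0.8, -1.7]
finger_gap: 0.0136
grasp_force: 58.7
clock: 40.18
ee_pos: [0.4992, -0.2068, 0.0863]
ee_rot: [3.14, -0.001, 2.824]
ft_force: [-0.5, 0.2, -0.9]
finger_gap: 0.0131
grasp_force: 58.7
```

```bash
python3 -m handwheel '[[-2,0,1,0,0,0],[0,0,0,0,0,0],[0,0,0,0,0,0]]'
python3 -m handwheel '[[-2,0,1,0,0,0],[0,0,0,0,0,0],[0,0,0,0,0,0]]'
python3 -m handwheel '[[-2,0,0.5,0,0,0],[0,0,0,0,0,0],[0,0,0,0,0,0]]'
```

```text
clock: 40.43
ee_pos: [0.5011, -0.2075, 0.0861]
ee_rot: [3.141, -0.0, 2.824]
ft_force: [-1.5, 0.9, 3.1]
finger_gap: 0.0134
grasp_force: 59.2
clock: 40.68
ee_pos: [0.5025, -0.208, 0.086]
ee_rot: [3.141, -0.001, 2.824]
ft_force: [-4.9, 1.8, 7.2]
finger_gap: 0.0132
grasp_force: 59.8
clock: 40.93
ee_pos: [0.5044, -0.2087, 0.086]
ee_rot: [3.141, -0.001, 2.824]
ft_force: [-6.3, 2.4, 9.5]
finger_gap: 0.0134
grasp_force: 60.1
```

```bash
python3 -m handwheel '[[-2,0,-1.4,0,0,0],[-3,0,0,0,0,0],[-3,0,0,0,0,0],[-3,0,0,0,0,0],[-3,0,0,0,0,0],[-3,0,0,0,0,0]]'
python3 -m handwheel '[[-3,0,0,0,0,0],[-3,0,0,0,0,0],[-3,0,0,0,0,0],[-3,0,0,0,0,0],[-3,0,0,0,0,0]]'
python3 - <<'E'
from h import *
p=tool()[1]*1000;print((p[0]-581.9)*.95-(p[1]+234.4)*.3121+112,(p[0]-581.9)*.3121+(p[1]+234.4)*.95)
E
```

```text
clock: 41.43
ee_pos: [0.5208, -0.214, 0.086]
ee_rot: [3.141, -0.001, 2.824]
ft_force: [-4.8, 1.1, 6.9]
finger_gap: 0.013
grasp_force: 59.8
clock: 41.85
ee_pos: [0.5351, -0.2187, 0.0861]
ee_rot: [3.141, -0.001, 2.824]
ft_force: [-4.4, 2.1, 6.4]
finger_gap: 0.0132
grasp_force: 59.8
62.62582779578826 0.29790697099153896
```

```bash
python3 -m handwheel '[[-2,0,-0.7,0,0,0],[-2,0,0,0,0,0],[-2,0,0,0,0,0],[-2,0,0,0,0,0],[-2,0,0,0,0,0]]'
python3 -m handwheel '[[-2,0,0,0,0,0],[-2,0,0,0,0,0],[-2,0,0,0,0,0],[0,0,0,0,0,0]]'
python3 - <<'E'
from h import *
p=tool()[1]*1000;print((p[0]-581.9)*.95-(p[1]+234.4)*.3121+112,(p[0]-581.9)*.3121+(p[1]+234.4)*.95)
c=camera('scene');cv2.imwrite('pics/ins2.png',cv2.resize(c['img'][210:360,150:330,::-1],None,fx=4,fy=4,interpolation=cv2.INTER_CUBIC))
E
```

```text
clock: 42.27
ee_pos: [0.5447, -0.2218, 0.0861]
ee_rot: [3.141, -0.001, 2.824]
ft_force: [-3.2, 1.1, 3.6]
finger_gap: 0.0133
grasp_force: 59.6
clock: 42.6
ee_pos: [0.5509, -0.2238, 0.086]
ee_rot: [3.141, 0.0, 2.824]
ft_force: [-1.9, 1.2, 4.5]
finger_gap: 0.0134
grasp_force: 59.5
79.25827985402357 0.36006823330663984
```

View pics/ins2.png

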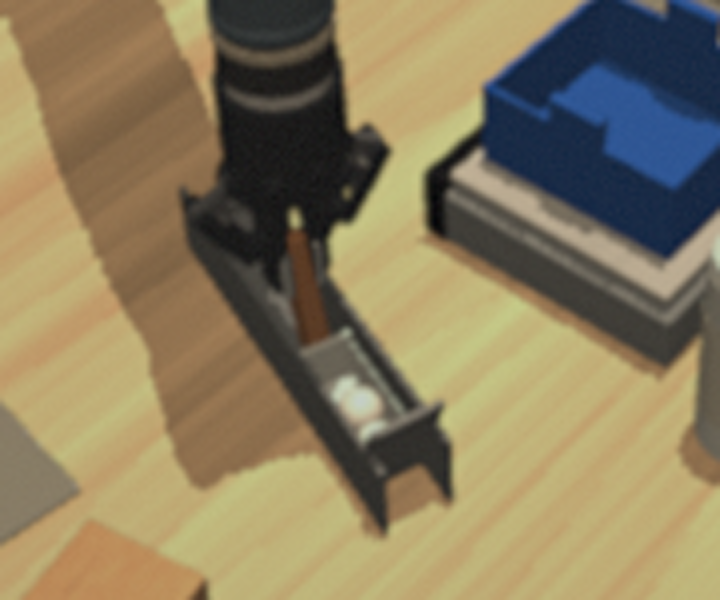

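```bash
python3 -m handwheel '[[-2,0,0,0,0,0],[0,0,0,0,0,0],[0,0,0,0,0,0]]'
python3 -m handwheel '[[-2,0,0,0,0,0],[0,0,0,0,0,0],[0,0,0,0,0,0]]'
python3 -m handwheel '[[-2,0,0,0,0,0],[0,0,0,0,0,0],[0,0,0,0,0,0]]'
python3 - <<'E'
from h import *
p=tool()[1]*1000;print((p[0]-581.9)*.95-(p[1]+234.4)*.3121+112)
E
```

```text
clock: 42.9
ee_pos: [0.5524, -0.2243, 0.0861]
ee_rot: [3.141, -0.0, 2.824]
ft_force: [-3.6, 1.6, 4.7]
finger_gap: 0.0135
grasp_force: 59.6
clock: 43.15
ee_pos: [0.5526, -0.2243, 0.0862]
ee_rot: [3.141, -0.004, 2.824]
ft_force: [-7.5, 2.5, 8.7]
finger_gap: 0.0135
grasp_force: 60.1
clock: 43.4
ee_pos: [0.5529, -0.2245, 0.0865]
ee_rot: [3.141, -0.007, 2.824]
ft_force: [-11.4, 4.6, 10.6]
finger_gap: 0.0134
grasp_force: 60.6
81.36409845817859
```

```bash
python3 -m handwheel '[[3,0,-1,0,0,0],[0,0,0,0,0,0],[4,0,-1,0,-3,0],[4,0,-1,0,-3,0],[4,0,-1,0,-3,0],[4,0,-1,0,-3,0],[0,0,0,0,0,0],[0,0,0,0,0,0]]'
python3 - <<'E'
from h import *
c=camera('scene');cv2.imwrite('pics/ins3.png',cv2.resize(c['img'][230:350,190:310,::-1],None,fx=4.5,fy=4.5,interpolation=cv2.INTER_CUBIC))
print(robot.get_state()['joint_positions'])
E
```

```text
clock: 44.07
ee_pos: [0.5364, -0.2187, 0.0878]
ee_rot: [3.14, 0.206, 2.824]
ft_force: [0.2, 0.1, -1.6]
finger_gap: 0.013
grasp_force: 58.6
[-0.52537981  0.00799951 -0.28136696  1.07803451  0.04388044 -0.20325533]
```

View pics/ins3.png

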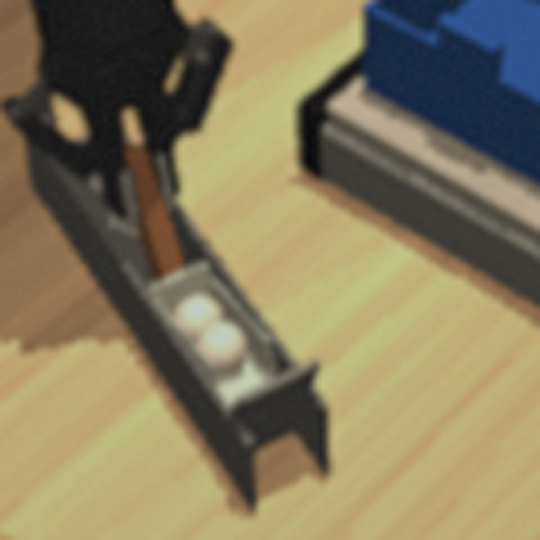

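Both balls are at the back of the pan, at px (200,312) and (221,345). I lift and tilt further.

```bash
python3 -m handwheel '[[2,0,-6,0,-2,0],[2,0,-8,0,-2,0],[2,0,-10,0,-2,0],[2,0,-12,0,-2,0],[2,0,-14,0,0,0],[3,0,-16,0,0,0],[3,0,-16,0,0,0],[3,0,-16,0,0,0],[3,0,-16,0,0,0],[3,0,-16,0,0,0]]'
python3 -m handwheel '[[3,0,-16,0,0,0],[2,0,-14,0,0,0],[1,0,-10,0,0,0],[0,0,0,0,0,0],[0,0,0,0,0,0]]'
python3 - <<'E'
from h import *
t=tool();a=R.from_euler('xyz',[np.pi,np.radians(20),np.radians(161.8)]).as_matrix()
print(delta([.581,.015,.26],a),t[1])
c=camera('top');im=c['img'].astype(int);P=cloud(c)
m=(im.min(2)>150)&(np.ptp(im,axis=2)<40)
ex=np.array([.95,-.3121]);ey=np.array([.3121,.95]);q=(P[...,:2]*1000-np.array([578,-233.5]));bx,by=q@ex,q@ey
s=m&(abs(by)<22)&(bx>-150)&(bx<110);print('white px near bin',s.sum(),np.round(P[s][:,2],3))
E
```

```text
clock: 44.95
ee_pos: [0.4766, -0.1999, 0.2069]
ee_rot: [3.141, 0.35, 2.824]
ft_force: [-0.1, -0.6, -2.0]
finger_gap: 0.0135
grasp_force: 58.7
clock: 45.37
ee_pos: [0.4583, -0.1939, 0.2417]
ee_rot: [3.141, 0.351, 2.824]
ft_force: [0.1, 0.1, -1.4]
finger_gap: 0.0132
grasp_force: 58.7
(array([-54.5, 236.8,   0.5]), array([ 0. ,  0.1, -0. ])) [ 0.4582949  -0.19387994  0.24165853]
white px near bin 69 [0.207 0.207 0.211 0.201 0.203 0.199 0.199 0.206 0.205 0.204 0.199 0.2
 0.2   0.202 0.203 0.204 0.2   0.205 0.204 0.202 0.2   0.202 0.197 0.2
 0.197 0.202 0.201 0.2   0.193 0.205 0.195 0.198 0.196 0.2   0.199 0.193
 0.198 0.2   0.199 0.201 0.201 0.2   0.202 0.198 0.201 0.217 0.218 0.218
 0.222 0.224 0.218 0.219 0.218 0.218 0.222 0.216 0.183 0.209 0.208 0.211
 0.212 0.208 0.208 0.21  0.212 0.212 0.21  0.211 0.211]
```

```bash
python3 -m handwheel '[[-2,8,0,0,0,0],[-3,14,0,0,0,0],[-5,20,0,0,0,0],[-6,24,0,0,0,0],[-6,26,0,0,0,0],[-6,26,0,0,0,0],[-6,26,0,0,0,0],[-6,26,0,0,0,0],[-6,24,0,0,0,0],[-5,20,0,0,0,0]]'
python3 -m handwheel '[[-3,14,0,0,0,0],[-2,9,0,0,0,0],[0,0,0,0,0,0],[0,0,0,0,0,0]]'
python3 - <<'E'
from h import *
a=R.from_euler('xyz',[np.pi,np.radians(20),np.radians(161.8)]).as_matrix()
print(delta([.581,.015,.25],a),np.round(robot.get_state()['joint_positions'],2))
c=camera('top');P=cloud(c);h=cv2.cvtColor(c['img'],cv2.COLOR_RGB2HSV);m=(h[...,0]>100)&(h[...,0]<130)&(h[...,1]>120)
s=m&(P[...,2]>.12)&(P[...,2]<.16)&(np.hypot(P[...,0]-.64,P[...,1])<.2);print(rect(P[s]))
E
```

```text
clock: 46.25
ee_pos: [0.5701, -0.0021, 0.2564]
ee_rot: [3.14, 0.346, 2.825]
ft_force: [-0.1, 0.3, -1.2]
finger_gap: 0.0136
grasp_force: 58.8
clock: 46.58
ee_pos: [0.5809, 0.0159, 0.2586]
ee_rot: [3.141, 0.346, 2.825]
ft_force: [-0.7, 0.4, -1.9]
finger_gap: 0.0135
grasp_force: 58.8
(array([ 2.6, -0.8,  8.2]), array([ 0. , -0.1,  0.1])) [-0.04 -0.15 -0.12  1.26 -0.09  0.26]
[637.4   1.3 147.8 130.8   1.4]
```

```bash
python3 -m handwheel '[[0,0,0,0,3,0],[0,0,0,0,4,0],[0,0,0,0,4,0],[0,0,0,0,4,0],[0,0,0,0,4,0],[0,0,0,0,4,0],[0,0,0,0,4,0],[0,0,0,0,4,0],[0,0,0,0,4,0],[0,0,0,0,4,0]]'
python3 -m handwheel '[[0,0,0,0,4,0],[0,0,0,0,4,0],[0,0,0,0,4,0],[0,0,0,0,4,0],[0,0,0,0,0,0],[0,0,0,0,0,0],[0,0,0,0,0,0],[0,0,0,0,0,0],[0,0,0,0,0,0],[0,0,0,0,0,0]]'
python3 - <<'E'
from h import *
c=camera('top');P=cloud(c);im=c['img'].astype(int)
m=(im.min(2)>140)&(np.ptp(im,axis=2)<45)&(abs(P[...,0]-.637)<.1)&(abs(P[...,1])<.1)
n,l,st,ce=cv2.connectedComponentsWithStats(m.astype(np.uint8))
for i in range(1,n):
    if st[i,4]>3: print(st[i,4],ce[i].round(1),np.round(np.median(P[l==i],0),3))
print(np.round(robot.get_state()['joint_positions'],2))
np.savez('pour.npz',**c)
E
```

```text
clock: 47.47
ee_pos: [0.5817, 0.014, 0.2603]
ee_rot: [3.14, -0.333, 2.823]
ft_force: [1.1, -0.1, -1.9]
finger_gap: 0.0131
grasp_force: 58.8
clock: 48.3
ee_pos: [0.5634, 0.0174, 0.2447]
ee_rot: [3.133, -0.583, 2.826]
ft_force: [0.0, 0.1, -1.6]
finger_gap: 0.0136
grasp_force: 59.2
304 [276.1 175.1] [0.624 0.078 0.064]
[-0.14  0.82  0.96  2.29  0.1   0.15]
```

```bash
python3 -m handwheel '[[6,0,-10,0,0,0],[10,0,-15,0,0,0],[10,0,-15,0,0,0],[6,0,-12,0,-4,0],[6,0,-12,0,-5,0],[0,0,0,0,-6,0],[0,0,0,0,-6,0],[0,0,0,0,-6,0],[0,0,0,0,-6,0]]'
python3 -m handwheel '[[6,-15,0,0,0,0],[8,-25,0,0,0,0],[8,-30,0,0,0,0],[8,-30,0,0,0,0],[8,-30,0,0,0,0],[8,-30,0,0,0,0],[6,-20,0,0,0,0],[3,-10,0,0,0,0],[0,0,0,0,0,0],[0,0,0,0,0,0]]'
python3 - <<'E'
from h import *
c=camera('top');P=cloud(c);im=c['img'].astype(int);h=cv2.cvtColor(c['img'],cv2.COLOR_RGB2HSV)
m=(im.min(2)>120)&(np.ptp(im,axis=2)<60)&(abs(P[...,0]-.637)<.25)&(P[...,1]>-.36)&(P[...,1]<.15)
n,l,st,ce=cv2.connectedComponentsWithStats(m.astype(np.uint8))
for i in range(1,n):
    if st[i,4]>3: print(st[i,4],ce[i].round(1),np.round(np.median(P[l==i],0),3))
b=(h[...,0]>100)&(h[...,0]<130)&(h[...,1]>120);s=b&(P[...,2]>.12)&(P[...,2]<.16)&(np.hypot(P[...,0]-.64,P[...,1])<.2);print(rect(P[s]))
print(tool()[1],robot.get_state()['ee_rot'],np.round(robot.get_state()['joint_positions'],2))
E
```

```text
clock: 49.1
ee_pos: [0.5471, 0.0179, 0.3014]
ee_rot: [3.129, 0.021, 2.817]
ft_force: [0.2, 0.0, -0.8]
finger_gap: 0.0131
grasp_force: 59.3
clock: 49.93
ee_pos: [0.4348, -0.1444, 0.2969]
ee_rot: [3.129, 0.015, 2.816]
ft_force: [-0.2, 0.7, -1.3]
finger_gap: 0.0133
grasp_force: 59.3
188 [331.2 120.2] [ 0.799 -0.096  0.159]
6 [315.5 147. ] [ 0.714 -0.05   0.13 ]
576 [292.4 175.4] [0.62  0.07  0.065]
32 [306.5 155.5] [ 0.693 -0.023  0.094]
34 [298.4 179.1] [0.611 0.003 0.093]
191 [356.5 206.1] [ 0.511 -0.171  0.219]
[636.5   1.2 149.  131.2   2. ]
[ 0.43520231 -0.14402657  0.29679892] [3.12907176 0.01430017 2.81732422] [-0.48 -0.12  0.03  1.71  0.01 -0.15]
```

Both balls are in the tub: tops at (693,-23) and (611,3) mm, z about 0.094. The tub is still centred. The scoop goes back to its mat.

```bash
python3 -m handwheel '[[0,0,0,0,0,-6],[0,0,0,0,0,-7],[0,0,0,0,0,-7],[0,0,0,0,0,-5.6],[4,-14,0,0,0,0],[8,-26,0,0,0,0],[9,-30,0,0,0,0],[9,-30,0,0,0,0],[9,-30,0,0,0,0],[9,-30,0,0,0,0]]'
python3 -m handwheel '[[9,-30,0,0,0,0],[9,-30,0,0,0,0],[9,-28,0,0,0,0],[6,-20,0,0,0,0],[4,-9,0,0,0,0],[0,0,0,0,0,0],[0,0,0,0,0,0]]'
python3 - <<'E'
from h import *
print(delta([.3838,-.4292,.083],[np.pi,0,-3.019]))
c=camera('top');P=cloud(c);im=c['img'].astype(int)
q=(P[...,:2]*1000-np.array([578,-233.5]));bx,by=q@np.array([.95,-.3121]),q@np.array([.3121,.95])
s=(abs(by)<15)&(bx>-140)&(bx<80);print('bin inside: max z',np.nanmax(P[s][:,2]),'brightest',im[s].min(1).max(),'n',s.sum())
h=cv2.cvtColor(c['img'],cv2.COLOR_RGB2HSV).astype(int)
s=(P[...,2]>.01)&(P[...,2]<.03)&(abs(P[...,0]-.49)<.1)&(abs(P[...,1]-.23)<.06)&(h[...,2]<70);print('stylus',rect(P[s]))
s=(h[...,1]<75)&(h[...,2]>60)&(P[...,2]<.008)&(abs(P[...,0]-.435)<.12)&(abs(P[...,1]+.42)<.07);print('mat',rect(P[s]),s.sum())
E
```

```text
clock: 50.82
ee_pos: [0.4078, -0.3096, 0.2949]
ee_rot: [3.137, 0.018, -3.017]
ft_force: [1.0, 0.2, -0.6]
finger_gap: 0.0137
grasp_force: 59.3
clock: 51.4
ee_pos: [0.3853, -0.4289, 0.2934]
ee_rot: [3.135, 0.018, -3.018]
ft_force: [0.2, 0.7, -0.9]
finger_gap: 0.013
grasp_force: 59.3
(array([  5.2,  -1.4, 210.4]), array([0.4, 1. , 0. ]))
bin inside: max z 0.02021150876966904 brightest 96 n 469
stylus [478.4 225.3 100.3  17.3   5.4]
mat [ 433.5 -424.3  164.5   97.1   -7.4] 41
```

```bash
python3 -m handwheel '[[2,-1,20,0.4,1,0],[0,0,30,0,0,0],[0,0,30,0,0,0],[0,0,30,0,0,0],[0,0,30,0,0,0],[0,0,25,0,0,0],[0,0,15,0,0,0],[0,0,10,0,0,0],[0,0,0,0,0,0],[0,0,0,0,0,0]]'
python3 - <<'E'
from h import *
print(delta([.3838,-.4292,.083],[np.pi,0,-3.019]))
E
```

```text
clock: 52.28
ee_pos: [0.3836, -0.4306, 0.1042]
ee_rot: [-3.139, 0.0, -3.018]
ft_force: [0.1, 0.5, -1.6]
finger_gap: 0.0134
grasp_force: 59.3
(array([-0.4,  1.5, 21.2]), array([-0.1,  0. ,  0.1]))
```

```bash
python3 -m handwheel '[[0,0,8,0,0,0],[0,0,6,0,0,0],[0,0,3,0,0,0],[0,0,1,0,0,0],[0,0,0,0,0,0],[0,0,0,0,0,0]]'
python3 -m handwheel '[[0,0,2,0,0,0],[0,0,0,0,0,0],[0,0,0,0,0,0]]'
python3 -m handwheel '[[0,0,1.5,0,0,0],[0,0,0,0,0,0],[0,0,0,0,0,0]]'
```

```text
clock: 52.78
ee_pos: [0.3831, -0.4318, 0.0858]
ee_rot: [-3.139, 0.0, -3.019]
ft_force: [0.1, 1.0, -1.0]
finger_gap: 0.0136
grasp_force: 59.4
clock: 53.03
ee_pos: [0.3831, -0.4316, 0.0837]
ee_rot: [-3.139, -0.0, -3.019]
ft_force: [-0.3, -0.4, -1.1]
finger_gap: 0.0132
grasp_force: 59.4
clock: 53.28
ee_pos: [0.3832, -0.4319, 0.0831]
ee_rot: [-3.138, 0.0, -3.019]
ft_force: [-1.2, 0.8, 3.7]
finger_gap: 0.0135
grasp_force: 59.8
```

Contact with the mat; release, retreat straight up and check.

```bash
python3 -m handwheel '[[0,0,-0.5,0,0,0],[0,0,0,0,0,0],[0,0,0,0,0,0],[0,0,0,0,0,0],[0,0,0,0,0,0],[0,0,0,0,0,0],[0,0,0,0,0,0]]' -1
python3 -m handwheel '[[0,0,-8,0,0,0],[0,0,-15,0,0,0],[0,0,-25,0,0,0],[0,0,-30,0,0,0],[0,0,-30,0,0,0],[0,0,-30,0,0,0],[0,0,-10,0,0,0],[0,0,0,0,0,0],[0,0,0,0,0,0]]'
python3 scp.py; python3 - <<'E'
from h import *
c=camera('top');P=cloud(c);im=c['img'].astype(int);h=cv2.cvtColor(c['img'],cv2.COLOR_RGB2HSV).astype(int)
m=(im.min(2)>120)&(np.ptp(im,axis=2)<60)&(abs(P[...,0]-.637)<.08)&(abs(P[...,1])<.07)&(P[...,2]>.072)
n,l,st,ce=cv2.connectedComponentsWithStats(m.astype(np.uint8))
for i in range(1,n): print(st[i,4],np.round(np.median(P[l==i],0),3))
b=(h[...,0]>100)&(h[...,0]<130)&(h[...,1]>120);s=b&(P[...,2]>.12)&(P[...,2]<.16)&(np.hypot(P[...,0]-.64,P[...,1])<.2);print('tub',rect(P[s]))
s=(h[...,2]<55)&(P[...,2]>.012)&(P[...,2]<.028)&(abs(P[...,0]-.467)<.08)&(abs(P[...,1]-.23)<.06);print('stylus',rect(P[s]),np.median(P[s][:,2]))
for n_,x,y,zl,zh in(('bucket',.7496,.2006,.1,.13),('spray',.7975,-.0969,.14,.18),('carton',.63,-.455,.05,.07)):
    s=(np.hypot(P[...,0]-x,P[...,1]-y)<.08)&(P[...,2]>zl)&(P[...,2]<zh);print(n_,rect(P[s]))
t=tool();c=camera('wrist');print(robot.get_state()['ft_force'])
E
```

```text
clock: 53.87
ee_pos: [0.3831, -0.4316, 0.0826]
ee_rot: [-3.139, -0.0, -3.019]
ft_force: [0.2, -0.8, -0.3]
finger_gap: 0.0852
grasp_force: 0.0
clock: 54.62
ee_pos: [0.3833, -0.4316, 0.2311]
ee_rot: [-3.138, 0.001, -3.019]
ft_force: [-0.0, -0.9, -0.5]
finger_gap: 0.0855
grasp_force: 0.0
pan rim 522 [ 448.8 -424.5   75.3   35.     7.1]
handle 650 [ 381.1 -432.9   35.2   13.4    7. ]
top 640 [ 377.3 -433.4   27.6   13.4    6.9]
[ 0.38326766 -0.43158139  0.23111482] [-0.96  0.18  0.2   1.59 -0.   -1.08]
6 [ 0.715 -0.05   0.129]
33 [ 0.695 -0.025  0.094]
1 [ 0.66  -0.064  0.15 ]
35 [0.611 0.003 0.092]
tub [636.8   1.3 148.7 131.2   2.2]
stylus [465.6 224.1  75.   17.2   5.7] 0.020657208860777043
bucket [749.5 200.4 118.7 115.1   2.6]
spray [798.1 -95.7  52.9  51.9 -63.7]
carton [ 629.7 -455.9   93.4   80.4  -78.5]
[-0.37211051  0.75212204 -0.19017799]
```

```bash
python3 - <<'E'
from cell import workorder
print(workorder.job_done())
E
```

```text
the job is handed in; nothing more can be done
None
```

I've handed the job in. There were two balls in the stock bin; both are now in the tub centred on the zeroed scale, with the stylus and scoop back on their mats and the bystanders untouched. No pass/fail verdict came back, and early on a joint briefly stopped at its range limit.

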